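# Clamp a well plate on the shaker with a quarter-turn T-stud

### The arm

A 6-joint arm with a two-finger parallel gripper is mounted at the origin on a cart in front of the work surface, level with it; the furniture and walls round the work are solid. World frame = base frame: x ahead of the robot, y to its left, z up, the work surface at z = 0. Lengths are in m, angles in degrees, forces in N, time in s.
With the tool pointing down it reaches from about 0.25 to 0.725 m from the base axis. Payload 9.7 kg.
Tool frame: the origin (TCP) lies midway between the tips of the shut fingers; the grasp point (between the pads) lies 19 mm behind it (bot.pinch_z is the distance from the TCP to the grasp point, in m); z points along the fingers, y is the direction in which the jaws open and shut (so a half turn about z gives the same grasp; the last joint's range is limited). The gripper opens to 85 mm and grips with 20 to 120 N. Pads are 22 mm wide; open, the fingers measure 114 mm over their backs; the gripper's body (76 mm by 85 mm) begins 54 mm behind the grasp point. The pads swing forward as they close: fully open they stand 13 mm farther back than shut.
Start: joints at [66.635, 4.979, 10.078, 95.1, 0, 90], TCP at [0.218, 0.505, 0.231] pointing down, gripper open.
Joint ranges: [-179.16, 179.16], [-48.56, 103.87], [-65.8, 70.77], [-126.05, 130.52], [-82.76, 87.17], [-180, 180]. Speed limits (degrees/s): [127.2, 127.2, 147.25, 180, 180, 180].

### API

Orientations are given as [roll, pitch, yaw] about the fixed x, y, z axes, in that order (R = Rz(yaw) Ry(pitch) Rx(roll)).
In Python, from workcell import bot, imaging gives the robot as it stands.
- The arm moves only by the tool servo_tool, never from a script. Its argument "moves" is a list that holds one entry, the list of rows, each a list of 7 numbers: the turn, a rotation vector about the tool's x, y, z in rad, then the shift along the tool's x, y, z in cm, then the finger opening in cm, from 0 to 8.54. A call has 1 to 12 rows; each row shifts and turns the pose as measured when the row begins, along the tool's axes as they then stand; what a row does not reach is not made up. A row lasts 1/12 s, in which the tool goes at most 41.7 mm and 7.16 degrees, less where a joint would pass 70% of its speed; a pose out of reach is approached as far as the arm can. A call is refused whole if a number of a shift passes 4.17 or a number of a turn 0.125, either way. A call with a gripper value outside its range is refused whole. The fingers move at their own pace and stop on an object; "force" is the grip in N (left out, the last holds). Time passes only in rows, so rows that do not move let the fingers close. It gives the time, the measured TCP pose, the force and the opening at its end, in the units of the state.
- bot.get_obs(): the state, without advancing time (a new reading comes with each control period).
- imaging.camera(name): name is "scene" or "side" or "wrist"; returns the picture (480x640x3 uint8, blue, green, red); there is no depth.
- imaging.calibration(name): a dict with "fx", "fy", "cx", "cy" (pixels), "camera_from_world" (4x4, takes a point from world to camera coordinates). Camera axes: x right, y down, z forward; pixel columns grow to the right and rows downward; lengths in m; the calibration is good to about 2 mm. A picture is of the moment at which its call begins: read the wrist's pose just before it. calibration takes no time and is no camera call; for the wrist camera it gives the pose at the moment of the call.
- bot.job_done(): hands the job in, once; it reports no verdict.
The state is a dict: "time": time; "q": joint angles; "qd": joint speeds; "joint_efforts": joint torques, N m; "ee_pos": TCP position; "tcp_rot": TCP orientation; "wrist_force": force on the tool from outside, world axes, zero at the start; "torque": the same for the moment, N m; "opening": finger opening in m.
Only numpy, scipy, OpenCV 4.12 (cv2) and the standard library are available. Lean on these libraries where they do the work, as an engineer would, in place of code of your own. Each camera call takes 0.05 s, during which the arm holds its last target.

### The job

Secure the well plate on the shaker: lift the T-handled clamp stud out of its stand, drop its hammer head into the platform's T-slot beside the plate, and slide it along so that its collar pushes the plate up against the sprung jaw with a light push of about 8 N. Keeping that push, press the stud down against its spring, without forcing it, and give it a quarter turn so that it locks across the slot and the plate stays gripped when you let go. Never squeeze the plate hard (20 N would crack it), and leave the other things where they are.

Things in the scene. Friction and masses are not known exactly. Their poses are not given: they have to be found in the camera images.
- stud_grip (a point): Centre of the clamp stud's black T-handle bar: 44 mm long (stud x), 12 mm thick (y), 20 mm high. Below it: flange 29 mm diameter, upper side 23 mm under this point; collar 28 mm diameter, 12 mm high, underside 45 mm under it; steel hammer head 22 mm long (x, parallel to the bar), 8 wide, 7 high, upper side 48 mm and underside 55 mm under it. Upright, z up. About 0.13 kg.
- stud: The clamp stud, 65 mm tall; origin: middle of the underside of its hammer head; axes as stud_grip. Between flange and collar is a spring: pushed down on the handle, the stud begins to sink through its collar at 11 N, then 1.2 N per mm, solid after 7 mm (19 N). Shank 7.6 mm.
- stand_pocket (a point): Centre of the pocket's mouth in the stand's upper face, 40 mm above the worktop. The stud hangs there on its collar, head 10 mm down in a 27 x 13 mm slot (long side along x). The stand is a fixed grey block 120 (x) x 50 x 40 mm; a round thumb screw that stays put stands 60 mm from the pocket towards -x.
- slot_mid (a point): Middle of the T-slot's mouth at the centre of the platform's upper face, 88 mm above the worktop; x across the slot, y along it towards the sprung jaw, z up. Platform 160 (x) x 280 mm (y). The slot runs its whole length at x = 0: mouth 11 mm wide, lips 6 mm thick, undercut 26 mm wide, 12 mm high. Guides 7 mm high at x = -46.5 and 46.5 mm from y = -80 to 120 mm.
- shaker: The fixed shaker with its platform; origin on the worktop, axes as slot_mid. Stud with collar on the platform: stud_grip 45 mm above it, head between the lips, cannot turn. Pressed 3 mm or more deeper (4.5 mm: 16 N): head under the lips, free to turn either way. Let go after the turn: drawn up under the lips (stud_grip 42 mm above the platform), clamped by 14 N of spring.
- plate_mid (a point): Centre, half-way up, of the white well plate: 86 (x) x 128 (y) x 14 mm, loose on the platform over the slot, axes about those of slot_mid. The stud goes in at its -y end, where at least 68 mm of slot are free.
- well_plate: The same plate; origin at the centre of its underside. At its +y end, 6 to 48 mm beyond it, the sprung jaw (black bar 76 mm wide, 14 mm high) stands across the slot; it can be clamped anywhere, its place is not measured and must be felt. The jaw begins to give at 3 N, then yields 2 N per mm for 6 mm, then is solid.
- beaker_50: Bystander: small glass beaker, 48 x 52 x 60 mm; origin at the centre of its underside.
- bottle_pink: Bystander: small white bottle with a blue cap, 46 mm diameter, 90 mm high; origin at the centre of its underside.
- marker_blue: Bystander: marker pen, 138 mm long, 13 mm thick, lying on the worktop between stand and tube rack; origin under its middle.
Things that resemble listed ones, but are neither listed nor needed, are in the scene too. Leave any purple look-alike of the stud alone.

How it is judged:
By the outcome, as a careful person would: the job done as asked, in the order asked, and still so for the second after the job is handed in, with the robot touching nothing.
It also fails if it takes over 61 s, if anything falls off the work surface, if the arm or the gripper's body presses on something with over 40 N, if the wrist force passes 120 N, or if a joint passes its speed limit or range.

## Working session

There is one attempt and no reset: what is moved stays moved. The work goes in short steps, Python scripts to look and compute and a tool call to move; the robot and the scene stay as the last step left them, time stands still between calls to the robot, and variables do not carry over. Pictures are saved under pics/ and viewed, and the job is handed in when it is done.

Besides the shell and the picture viewer there is one more tool, called after ">>>" by a JSON object that holds its "fn" and its "kwargs", one argument or row to a line. servo_tool: Moves the arm, as the interface text tells. Its arguments: {"type":"object","properties":{"moves":{"type":"array","items":{"type":"array","items":{"type":"array","items":{"type":"number"}}}},"force":{"type":"number"}},"required":["moves"]}

```bash
mkdir -p pics; ls; cat > h.py <<'E'
import numpy as np,cv2
from workcell import bot,imaging
def snap(n,f):
    im=imaging.camera(n); cv2.imwrite('pics/'+f,im); return im
def ray(n,u,v,z,c=None):
    c=c or imaging.calibration(n); T=np.array(c['camera_from_world']); R=T[:3,:3];o=-R.T@T[:3,3]
    d=R.T@np.array([(u-c['cx'])/c['fx'],(v-c['cy'])/c['fy'],1]); return o+d*(z-o[2])/d[2]
def proj(n,p,c=None):
    c=c or imaging.calibration(n); T=np.array(c['camera_from_world']); q=T[:3,:3]@np.array(p)+T[:3,3]
    return c['fx']*q[0]/q[2]+c['cx'],c['fy']*q[1]/q[2]+c['cy']
def crop(f,g,x0,y0,x1,y1,s):
    im=cv2.imread('pics/'+f)[y0:y1,x0:x1]; cv2.imwrite('pics/'+g,cv2.resize(im,None,fx=s,fy=s,interpolation=cv2.INTER_CUBIC))
E
python3 - <<'E'
from h import *
o=bot.get_obs(); print(o); print(bot.pinch_z)
for n in('scene','side','wrist'):
    snap(n,n+'0.png'); c=imaging.calibration(n); print(n,c['fx'],c['cx'],c['cy'],np.round(np.array(c['camera_from_world']),3).tolist())
E
```

```text
pics
{'time': 0.0, 'q': array([6.66353591e+01, 5.01157400e+00, 1.00348745e+01, 9.50972323e+01,
       1.60917686e-03, 8.99998540e+01]), 'qd': array([ 0.06295097, -0.0082545 ,  0.03718973, -0.03961709,  0.10476572,
        0.15726325]), 'joint_efforts': array([-1.39125852e-03, -5.20385957e+01,  4.64798641e+01,  1.62715843e-02,
       -4.32022068e-05,  1.39550809e-05]), 'ee_pos': array([0.21802962, 0.5047112 , 0.23058227]), 'tcp_rot': array([-1.79926068e+02, -1.60936393e-03,  1.56635503e+02]), 'wrist_force': array([ 1.06038899, -0.44608679, -0.07372153]), 'torque': array([-0.02086003, -0.00170371, -0.01456965]), 'opening': 0.0855302604864826}
0.0187
scene 458.2302469768358 328.7625434194737 237.62098794901823 [[0.472, -0.882, -0.017, -0.422], [-0.668, -0.344, -0.66, 0.402], [0.576, 0.323, -0.751, 0.765], [0.0, 0.0, 0.0, 1.0]]
side 559.0517507355544 327.94949014620113 236.211265140584 [[0.956, 0.292, 0.015, -0.506], [0.249, -0.785, -0.567, -0.217], [-0.154, 0.546, -0.823, 1.521], [0.0, 0.0, 0.0, 1.0]]
wrist 355.73918373774046 318.45361910699626 241.4583551497808 [[0.396, 0.918, -0.001, -0.549], [0.885, -0.381, 0.267, -0.034], [0.245, -0.107, -0.964, 0.379], [0.0, 0.0, 0.0, 1.0]]
```

View pics/scene0.png

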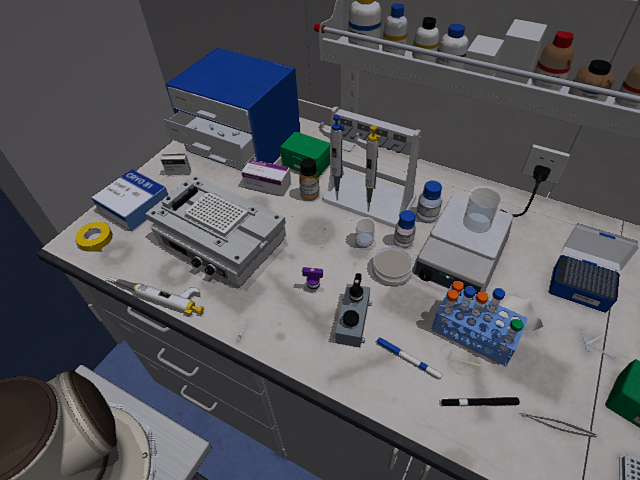

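View pics/side0.png

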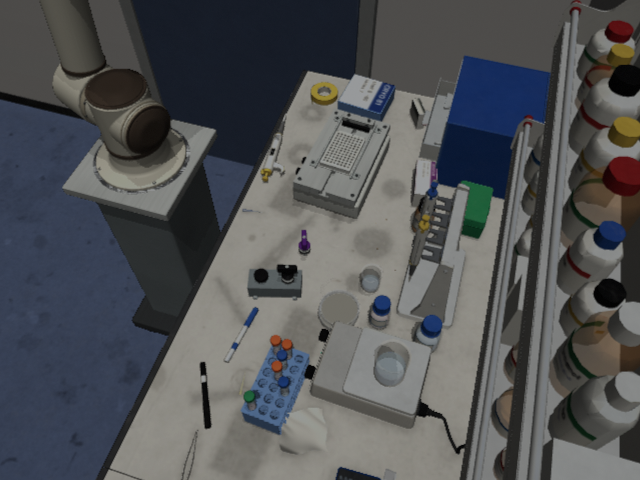

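View pics/wrist0.png

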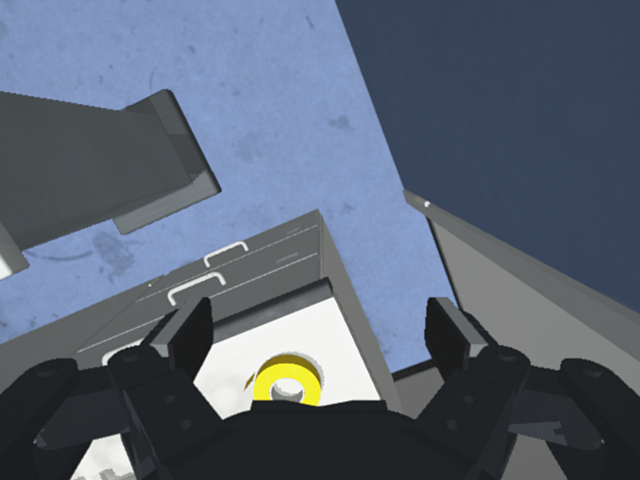

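The scene view shows the grey stand near (352,312) with the black T-stud at (356,290), the purple look-alike at (312,275), and the shaker with its plate at (215,213). I'll enlarge these areas.

```bash
python3 - <<'E'
from h import *
crop('scene0.png','s_a.png',315,260,395,355,6)
crop('scene0.png','s_b.png',140,170,295,290,5)
crop('side0.png','d_a.png',240,220,320,310,6)
crop('side0.png','d_b.png',285,105,400,220,5)
E
```

```text
(no output)
```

View pics/s_a.png

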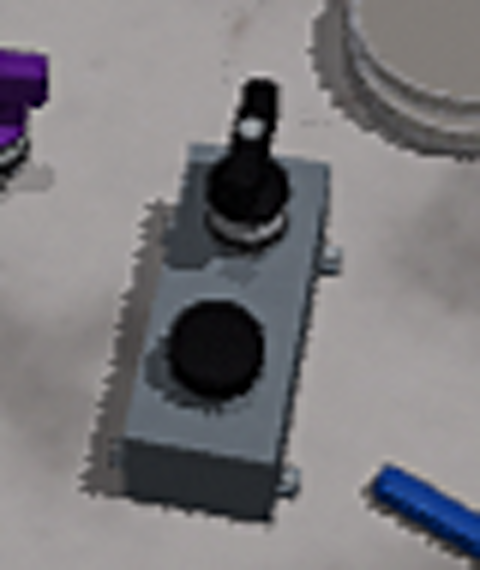

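View pics/s_b.png

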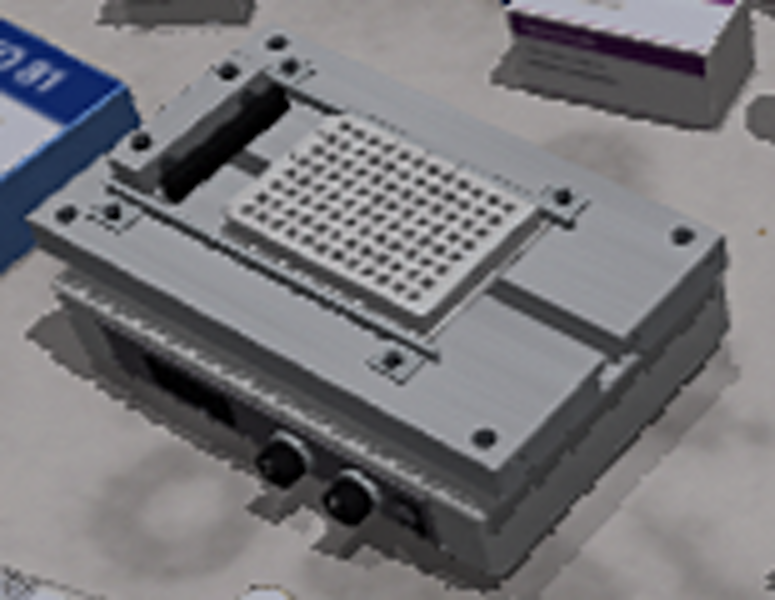

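View pics/d_a.png

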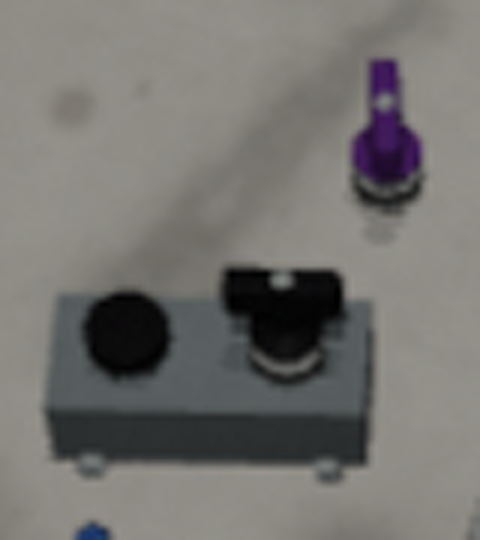

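View pics/d_b.png

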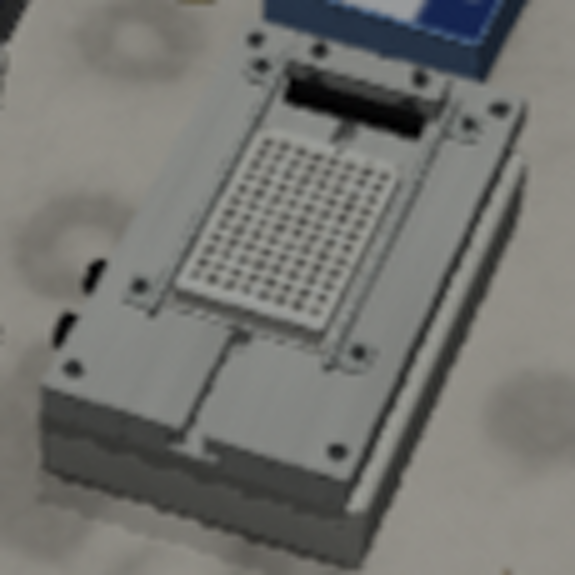

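```bash
python3 - <<'E'
from h import *
def P(n,pts,s,off,z,lab):
    r=[ray(n,p[0]/s+off[0],p[1]/s+off[1],z) for p in pts]
    r=np.array(r); print(lab,n,np.round(r[:,:2]*1000,1).tolist()); 
    if len(r)==4:
        print('  mean',np.round(r.mean(0)*1000,1),'sides',[round(float(np.linalg.norm(r[i]-r[(i+1)%4])*1000),1) for i in range(4)],'ang',[round(float(np.degrees(np.arctan2(*(r[(i+1)%4]-r[i])[[1,0]]))),1) for i in range(4)])
sa=(6,(315,260));da=(6,(240,220));sb=(5,(140,170));db=(5,(285,105))
P('side',[(58,297),(372,302),(368,412),(48,408)],*da,.04,'stand')
P('scene',[(190,143),(330,160),(275,462),(127,440)],*sa,.04,'stand')
P('side',[(283,280)],*da,.095,'stud'); P('scene',[(251,128)],*sa,.095,'stud')
P('side',[(45,385),(350,485),(522,103),(240,35)],*db,.088,'plat')
P('scene',[(30,220),(497,470),(725,238),(270,32)],*sb,.088,'plat')
P('side',[(188,437),(345,133)],*db,.088,'slot'); 
P('scene',[(615,348),(240,160)],*sb,.088,'slot'); 
P('side',[(262,135),(398,175),(322,330),(178,292)],*db,.102,'plate')
P('scene',[(340,115),(540,208),(425,320),(228,215)],*sb,.102,'plate')
P('side',[(290,82),(425,120)],*db,.102,'jawtopfront');
P('side',[(285,100),(418,138)],*db,.088,'jawbotfront');
E
```

```text
stand side [[423.4, -268.4], [538.0, -234.6], [551.7, -280.3], [437.6, -314.5]]
  mean [ 487.7 -274.5   40. ] sides [119.4, 47.8, 119.1, 48.2] ang [16.4, -73.3, -163.3, 107.1]
stand scene [[537.7, -234.7], [553.8, -281.4], [438.1, -315.4], [423.1, -269.5]]
  mean [ 488.2 -275.2   40. ] sides [49.4, 120.6, 48.3, 119.8] ang [-71.0, -163.7, 108.1, 16.9]
stud side [[516.0, -266.5]]
stud scene [[516.9, -266.9]]
plat side [[450.0, -29.5], [608.3, -44.0], [626.9, 230.7], [470.2, 234.1]]
  mean [538.9  97.8  88. ] sides [159.0, 275.3, 156.8, 264.4] ang [-5.2, 86.1, 178.7, -94.4]
plat scene [[470.0, 245.6], [449.5, -30.2], [606.0, -44.2], [623.2, 230.8]]
  mean [537.2 100.5  88. ] sides [276.6, 157.2, 275.5, 154.0] ang [-94.3, -5.1, 86.4, 174.5]
slot side [[526.1, -39.4], [543.7, 180.6]]
slot scene [[528.0, -36.5], [545.1, 185.0]]
plate side [[506.3, 152.3], [580.5, 146.3], [571.9, 33.8], [497.4, 36.0]]
  mean [539.   92.1 102. ] sides [74.4, 112.8, 74.5, 116.7] ang [-4.6, -94.4, 178.3, 85.6]
plate scene [[580.6, 150.2], [573.0, 31.5], [494.4, 36.9], [505.1, 154.2]]
  mean [538.3  93.2 102. ] sides [118.9, 78.8, 117.9, 75.6] ang [-93.7, 176.1, 84.8, -3.1]
jawtopfront side [[509.3, 193.9], [583.7, 188.6]]
jawbotfront side [[507.0, 194.3], [581.0, 188.8]]
```

```bash
cat >> h.py <<'E'
from scipy.spatial.transform import Rotation as Ro
def plan(p,yaw,n,op,show=True):
    """equal rows from measured pose to p (m), tool down with yaw deg"""
    o=bot.get_obs(); p0=o['ee_pos']; R0=Ro.from_euler('xyz',o['tcp_rot'],degrees=True); R1=Ro.from_euler('xyz',[180,0,yaw],degrees=True)
    rv=(R0.inv()*R1).as_rotvec(); d=np.array(p)-p0; R=R0; rows=[]
    for k in range(n):
        s=R.inv().apply(d/n)*100; rows.append([round(float(x),4) for x in rv/n]+[round(float(x),2) for x in s]+[op]); R=R*Ro.from_rotvec(rv/n)
    print('d mm',np.round(d*1000,1),'rot deg',np.round(np.degrees(rv),2))
    for r in rows: print(r,end=',')
    print()
def st():
    o=bot.get_obs(); print('t',round(o['time'],2),'p',np.round(o['ee_pos']*1000,2),'r',np.round(o['tcp_rot'],2),'F',np.round(o['wrist_force'],2),'M',np.round(o['torque'],3),'op',round(o['opening']*1000,2),'q',np.round(o['q'],1))
E
python3 - <<'E'
from h import *
c=imaging.calibration('wrist');T=np.array(c['camera_from_world']);o=bot.get_obs();R0=Ro.from_euler('xyz',o['tcp_rot'],degrees=True)
cp=-T[:3,:3].T@T[:3,3]; print('cam in tool',R0.inv().apply(cp-o['ee_pos']), 'axis in tool',R0.inv().apply(T[2,:3]),'xaxis',R0.inv().apply(T[0,:3]))
plan([.43,-.2,.23],62,24,8.5)
E
```

```text
cam in tool [ 0.06820698 -0.00020018 -0.1431904 ] axis in tool [-2.66868107e-01  9.93337238e-05  9.63733056e-01] xaxis [4.93397414e-04 9.99999878e-01 3.35552695e-05]
d mm [ 2.119e+02 -7.047e+02 -7.000e-01] rot deg [-5.000e-02  5.000e-02  9.464e+01]
[-0.0, 0.0, 0.0688, -1.98, -2.35, 0.01, 8.5],[-0.0, 0.0, 0.0688, -2.13, -2.2, 0.01, 8.5],[-0.0, 0.0, 0.0688, -2.28, -2.05, 0.01, 8.5],[-0.0, 0.0, 0.0688, -2.41, -1.89, 0.01, 8.5],[-0.0, 0.0, 0.0688, -2.54, -1.72, 0.0, 8.5],[-0.0, 0.0, 0.0688, -2.65, -1.54, 0.0, 8.5],[-0.0, 0.0, 0.0688, -2.75, -1.36, 0.0, 8.5],[-0.0, 0.0, 0.0688, -2.84, -1.16, 0.0, 8.5],[-0.0, 0.0, 0.0688, -2.91, -0.97, 0.0, 8.5],[-0.0, 0.0, 0.0688, -2.97, -0.76, 0.0, 8.5],[-0.0, 0.0, 0.0688, -3.02, -0.56, 0.0, 8.5],[-0.0, 0.0, 0.0688, -3.05, -0.35, 0.0, 8.5],[-0.0, 0.0, 0.0688, -3.06, -0.14, 0.0, 8.5],[-0.0, 0.0, 0.0688, -3.07, 0.07, 0.0, 8.5],[-0.0, 0.0, 0.0688, -3.05, 0.28, 0.0, 8.5],[-0.0, 0.0, 0.0688, -3.03, 0.49, 0.0, 8.5],[-0.0, 0.0, 0.0688, -2.99, 0.7, 0.0, 8.5],[-0.0, 0.0, 0.0688, -2.93, 0.9, 0.0, 8.5],[-0.0, 0.0, 0.0688, -2.86, 1.1, 0.0, 8.5],[-0.0, 0.0, 0.0688, -2.78, 1.3, 0.0, 8.5],[-0.0, 0.0, 0.0688, -2.68, 1.48, 0.0, 8.5],[-0.0, 0.0, 0.0688, -2.57, 1.67, 0.0, 8.5],[-0.0, 0.0, 0.0688, -2.45, 1.84, 0.0, 8.5],[-0.0, 0.0, 0.0688, -2.32, 2.0, 0.0, 8.5],
```

```bash
python3 - <<'E'
from h import *
plan([.516,-.267,.2],16.6,26,8.5)
E
```

```text
d mm [ 297.9 -771.7  -30.7] rot deg [-3.0000e-02  7.0000e-02  1.4004e+02]
[-0.0, 0.0, 0.094, -2.23, -2.27, 0.12, 8.5],[-0.0, 0.0, 0.094, -2.43, -2.05, 0.12, 8.5],[-0.0, 0.0, 0.094, -2.61, -1.81, 0.12, 8.5],[-0.0, 0.0, 0.094, -2.77, -1.56, 0.12, 8.5],[-0.0, 0.0, 0.094, -2.91, -1.29, 0.12, 8.5],[-0.0, 0.0, 0.094, -3.02, -1.01, 0.12, 8.5],[-0.0, 0.0, 0.094, -3.1, -0.73, 0.12, 8.5],[-0.0, 0.0, 0.094, -3.15, -0.43, 0.12, 8.5],[-0.0, 0.0, 0.094, -3.18, -0.14, 0.12, 8.5],[-0.0, 0.0, 0.094, -3.18, 0.16, 0.12, 8.5],[-0.0, 0.0, 0.094, -3.15, 0.46, 0.12, 8.5],[-0.0, 0.0, 0.094, -3.09, 0.75, 0.12, 8.5],[-0.0, 0.0, 0.094, -3.01, 1.04, 0.12, 8.5],[-0.0, 0.0, 0.094, -2.9, 1.32, 0.12, 8.5],[-0.0, 0.0, 0.094, -2.76, 1.59, 0.12, 8.5],[-0.0, 0.0, 0.094, -2.6, 1.84, 0.12, 8.5],[-0.0, 0.0, 0.094, -2.41, 2.07, 0.12, 8.5],[-0.0, 0.0, 0.094, -2.21, 2.29, 0.12, 8.5],[-0.0, 0.0, 0.094, -1.98, 2.49, 0.12, 8.5],[-0.0, 0.0, 0.094, -1.74, 2.66, 0.12, 8.5],[-0.0, 0.0, 0.094, -1.48, 2.81, 0.12, 8.5],[-0.0, 0.0, 0.094, -1.21, 2.94, 0.12, 8.5],[-0.0, 0.0, 0.094, -0.93, 3.04, 0.12, 8.5],[-0.0, 0.0, 0.094, -0.64, 3.12, 0.12, 8.5],[-0.0, 0.0, 0.094, -0.35, 3.16, 0.12, 8.5],[-0.0, 0.0, 0.094, -0.05, 3.18, 0.12, 8.5],
```

>>> {"fn": "servo_tool", "kwargs": {
  "moves": [
    [[0, 0, 0.094, -2.2, -2.3, 0, 8.5], [0, 0, 0.094, -2.4, -2.05, 0, 8.5], [0, 0, 0.094, -2.6, -1.8, 0, 8.5], [0, 0, 0.094, -2.8, -1.55, 0, 8.5], [0, 0, 0.094, -2.9, -1.3, 0, 8.5], [0, 0, 0.094, -3.0, -1.0, 0, 8.5], [0, 0, 0.094, -3.1, -0.7, 0, 8.5], [0, 0, 0.094, -3.15, -0.4, 0, 8.5], [0, 0, 0.094, -3.2, -0.1, 0, 8.5], [0, 0, 0.094, -3.2, 0.15, 0, 8.5], [0, 0, 0.094, -3.15, 0.45, 0, 8.5], [0, 0, 0.094, -3.1, 0.75, 0, 8.5]]
  ]
}}

```text
time: 1.15
ee_pos: [0.3501, 0.1348, 0.2263]
tcp_rot: [-179.8, 0.3, 89.7]
wrist_force: [0.9, -0.3, -0.4]
opening: 0.085
```

```bash
python3 - <<'E'
from h import *
st()
plan([.516,-.267,.2],16.6,15,8.5)
E
```

```text
t 1.15 p [350.13 134.84 226.34] r [-179.79    0.34   89.67] F [ 0.92 -0.29 -0.44] M [ 0.018 -0.037  0.007] op 84.96 q [ 21.2 -18.5 -11.7  97.1  -0.2 111.6]
d mm [ 165.9 -401.8  -26.3] rot deg [3.000e-02 4.200e-01 7.307e+01]
[0.0, 0.0005, 0.085, -2.67, 1.12, 0.19, 8.5],[0.0, 0.0005, 0.085, -2.57, 1.34, 0.19, 8.5],[0.0, 0.0005, 0.085, -2.44, 1.56, 0.18, 8.5],[0.0, 0.0005, 0.085, -2.3, 1.76, 0.18, 8.5],[0.0, 0.0005, 0.085, -2.14, 1.95, 0.18, 8.5],[0.0, 0.0005, 0.085, -1.97, 2.12, 0.18, 8.5],[0.0, 0.0005, 0.085, -1.78, 2.28, 0.18, 8.5],[0.0, 0.0005, 0.085, -1.58, 2.43, 0.18, 8.5],[0.0, 0.0005, 0.085, -1.37, 2.55, 0.18, 8.5],[0.0, 0.0005, 0.085, -1.15, 2.66, 0.18, 8.5],[0.0, 0.0005, 0.085, -0.92, 2.75, 0.18, 8.5],[0.0, 0.0005, 0.085, -0.68, 2.82, 0.18, 8.5],[0.0, 0.0005, 0.085, -0.44, 2.86, 0.18, 8.5],[0.0, 0.0005, 0.085, -0.2, 2.89, 0.18, 8.5],[0.0, 0.0005, 0.085, 0.05, 2.9, 0.18, 8.5],
```

>>> {"fn": "servo_tool", "kwargs": {
  "moves": [
    [[0, 0, 0.085, -2.7, 1.1, 0.2, 8.5], [0, 0, 0.085, -2.6, 1.35, 0.2, 8.5], [0, 0, 0.085, -2.45, 1.55, 0.2, 8.5], [0, 0, 0.085, -2.3, 1.75, 0.2, 8.5], [0, 0, 0.085, -2.15, 1.95, 0.2, 8.5], [0, 0, 0.085, -2.0, 2.1, 0.2, 8.5], [0, 0, 0.085, -1.8, 2.3, 0.2, 8.5], [0, 0, 0.085, -1.6, 2.45, 0.2, 8.5], [0, 0, 0.085, -1.4, 2.55, 0.2, 8.5], [0, 0, 0.085, -1.15, 2.65, 0.2, 8.5], [0, 0, 0.085, -0.9, 2.75, 0.2, 8.5], [0, 0, 0.085, -0.7, 2.8, 0.2, 8.5]]
  ]
}}

```text
time: 2.15
ee_pos: [0.4751, -0.2108, 0.2022]
tcp_rot: [179.8, 0.2, 28.0]
wrist_force: [-0.0, 0.1, 0.2]
opening: 0.0846
```

```bash
python3 - <<'E'
from h import *
st()
plan([.516,-.267,.2],16.6,4,8.5)
E
```

```text
t 2.15 p [ 475.1  -210.84  202.2 ] r [179.81   0.23  27.99] F [-0.    0.08  0.21] M [ 0.078 -0.002  0.03 ] op 84.58 q [-23.8   0.3   2.   91.7  -0.3 128.2]
d mm [ 40.9 -56.2  -2.2] rot deg [ 0.22  0.21 11.39]
[0.0009, 0.0009, 0.0497, 0.24, 1.72, 0.06, 8.5],[0.0009, 0.0009, 0.0497, 0.33, 1.71, 0.06, 8.5],[0.0009, 0.0009, 0.0497, 0.41, 1.69, 0.06, 8.5],[0.0009, 0.0009, 0.0497, 0.5, 1.66, 0.06, 8.5],
```

>>> {"fn": "servo_tool", "kwargs": {
  "moves": [
    [[0.001, 0.001, 0.05, 0.25, 1.7, 0.05, 8.5], [0.001, 0.001, 0.05, 0.35, 1.7, 0.05, 8.5], [0.001, 0.001, 0.05, 0.4, 1.7, 0.05, 8.5], [0.001, 0.001, 0.05, 0.5, 1.65, 0.05, 8.5], [0, 0, 0, 0, 0, 0, 8.5]]
  ]
}}

```text
time: 2.57
ee_pos: [0.5168, -0.2754, 0.1963]
tcp_rot: [-179.8, 0.2, 15.3]
wrist_force: [1.0, -0.3, -0.6]
opening: 0.0852
```

```bash
python3 - <<'E'
from h import *
st(); c=imaging.calibration('wrist'); im=snap('wrist','w1.png'); import pickle; pickle.dump(c,open('w1.pkl','wb')); print(proj('wrist',[.516,-.267,.095],c))
E
```

```text
t 2.57 p [ 516.83 -275.36  196.25] r [-179.85    0.18   15.29] F [ 0.98 -0.28 -0.57] M [-0.077 -0.067 -0.002] op 85.16 q [-28.    9.6  11.3  91.9  -0.  136.7]
(np.float64(307.5167837799903), np.float64(238.02976475785567))
```

View pics/w1.png

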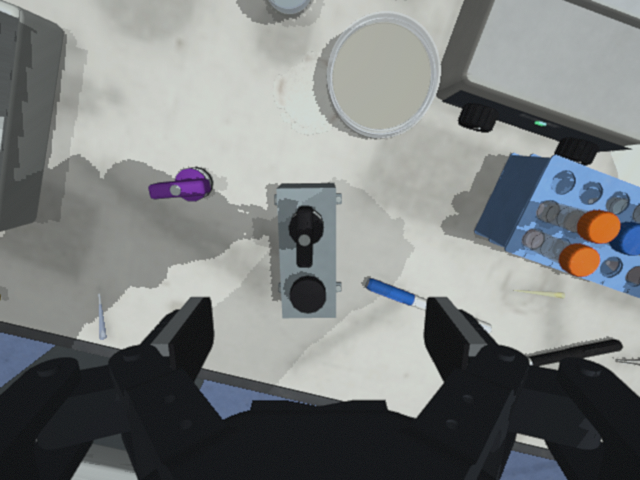

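```bash
python3 - <<'E'
from h import *
crop('w1.png','w1a.png',265,175,350,325,4.0)
E
```

```text
(no output)
```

View pics/w1a.png

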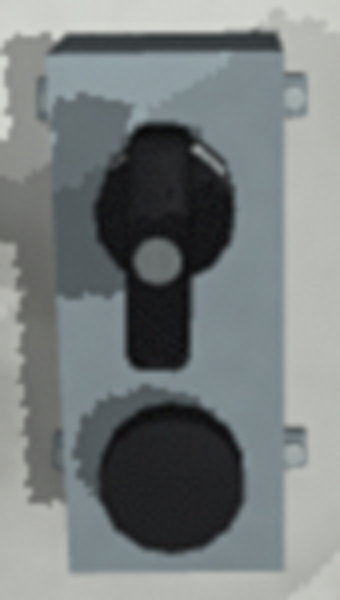

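```bash
python3 - <<'E'
from h import *
import pickle; c=pickle.load(open('w1.pkl','rb'))
f=lambda x,y,z: ray('wrist',x/4+265,y/4+175,z,c)*1000
a=np.array([f(50,52,40),f(282,52,40),f(284,570,40),f(68,570,40)]) if 0 else np.array([f(x,y,.04) for x,y in [(50,52),(282,52),(284,570),(68,570)]])
print(np.round(a,1),a.mean(0),[np.linalg.norm(a[i]-a[(i+1)%4]) for i in range(4)])
print([np.degrees(np.arctan2(*(a[(i+1)%4]-a[i])[[1,0]])) for i in range(4)])
print(f(158,261,.095)); b0=f(160,127,.095);b1=f(158,368,.095);print(b0,b1,np.linalg.norm(b0-b1),np.degrees(np.arctan2(*(b0-b1)[[1,0]])))
e=f(127,340,.095);g=f(190,340,.095);print(np.linalg.norm(e-g))
E
```

```text
[[ 536.5 -233.7   40. ]
 [ 549.4 -280.6   40. ]
 [ 434.3 -314.2   40. ]
 [ 421.  -265.8   40. ]] [ 485.32776412 -273.57441891   40.        ] [np.float64(48.62334262702161), np.float64(119.87322114539504), np.float64(50.16926113211405), np.float64(119.90597545373836)]
[np.float64(-74.6648975143623), np.float64(-163.72092237092696), np.float64(105.39021303681572), np.float64(15.540088085090613)]
[ 513.84791956 -265.34733047   95.        ]
[ 537.26842337 -259.55623072   95.        ] [ 494.31957353 -270.47518854   95.        ] 44.31509159156929 14.264209950141167
11.396088282615054
```

```bash
python3 - <<'E'
from h import *
plan([.515,-.266,.1],15.7,4,8.5)
E
```

```text
d mm [ -1.1   8.4 -96.4] rot deg [-0.2   0.21 -0.26]
[-0.0009, 0.0009, -0.0011, 0.04, -0.2, 2.41, 8.5],[-0.0009, 0.0009, -0.0011, 0.03, -0.2, 2.41, 8.5],[-0.0009, 0.0009, -0.0011, 0.03, -0.2, 2.41, 8.5],[-0.0009, 0.0009, -0.0011, 0.03, -0.21, 2.41, 8.5],
```

>>> {"fn": "servo_tool", "kwargs": {
  "moves": [
    [[-0.001, 0.001, -0.001, 0.03, -0.2, 2.4, 6], [-0.001, 0.001, -0.001, 0.03, -0.2, 2.4, 5], [-0.001, 0.001, -0.001, 0.03, -0.2, 2.4, 5], [-0.001, 0.001, -0.001, 0.03, -0.2, 2.4, 5], [0, 0, 0, 0, 0, 0, 5]]
  ],
  "force": 60
}}

```text
time: 3.03
ee_pos: [0.5139, -0.264, 0.0982]
tcp_rot: [179.9, -0.1, 16.0]
wrist_force: [-0.4, -0.1, -0.7]
opening: 0.0503
```

```bash
python3 - <<'E'
from h import *
st(); c=imaging.calibration('wrist'); im=snap('wrist','w2.png'); import pickle; pickle.dump(c,open('w2.pkl','wb')); print(proj('wrist',[.515,-.266,.095],c)); plan([.515,-.266,.069],15.7,2,5)
crop('w2.png','w2a.png',200,150,440,400,2.4)
E
```

```text
t 3.03 p [ 513.89 -263.99   98.16] r [ 1.7992e+02 -1.0000e-01  1.6040e+01] F [-0.39 -0.13 -0.74] M [-0.001  0.098  0.057] op 50.28 q [-27.2   8.1  -1.3  80.5   0.  136.8]
(np.float64(324.0365159551538), np.float64(297.1361203311289))
d mm [  0.5  -1.5 -31.7] rot deg [ 0.17 -0.19  0.33]
[0.0015, -0.0016, 0.0029, -0.0, 0.08, 1.58, 5],[0.0015, -0.0016, 0.0029, 0.0, 0.08, 1.58, 5],
```

View pics/w2a.png

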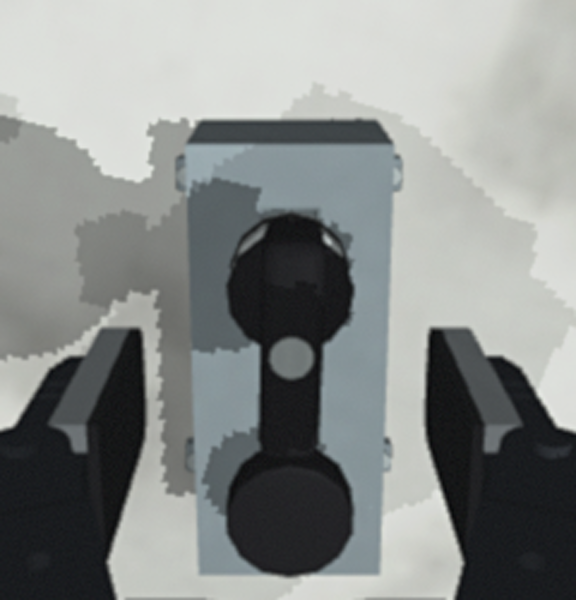

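```bash
python3 - <<'E'
from h import *
import pickle; c=pickle.load(open('w2.pkl','rb'))
f=lambda x,y,z: np.round(ray('wrist',x/2.4+200,y/2.4+150,z,c)*1000,1)
print(f(292,358,.095))
a=np.array([f(*p,.04) for p in [(187,143),(393,143),(380,575),(199,575)]]); print(a,a.mean(0),[np.degrees(np.arctan2(*(a[(i+1)%4]-a[i])[[1,0]])) for i in range(4)])
E
```

```text
[ 513.8 -265.3   95. ]
[[ 536.4 -233.2   40. ]
 [ 550.  -280.5   40. ]
 [ 434.  -314.3   40. ]
 [ 420.3 -266.3   40. ]] [ 485.175 -273.575   40.   ] [np.float64(-73.9586581443628), np.float64(-163.75496996643437), np.float64(105.92962931367275), np.float64(15.912800740306174)]
```

>>> {"fn": "servo_tool", "kwargs": {
  "moves": [
    [[0.001, -0.001, 0, -0.02, 0.06, 1.5, 4], [0.001, -0.001, 0, -0.02, 0.06, 1.4, 4], [0, 0, 0, 0, 0, 0, 3]]
  ]
}}

```text
time: 3.33
ee_pos: [0.5158, -0.2656, 0.0759]
tcp_rot: [179.7, -0.3, 16.2]
wrist_force: [1.0, -0.0, -0.0]
opening: 0.0309
```

```bash
python3 - <<'E'
from h import *
st(); plan([.5138,-.2653,.0685],16.1,1,3)
E
```

```text
t 3.33 p [ 515.76 -265.61   75.87] r [179.75  -0.28  16.19] F [ 1.01 -0.04 -0.03] M [ 0.002  0.019 -0.019] op 30.85 q [-27.3   8.5  -3.3  77.9   0.  136.6]
d mm [-2.   0.3 -7.4] rot deg [ 0.25 -0.28  0.08]
[0.0044, -0.0049, 0.0015, -0.18, -0.09, 0.74, 3],
```

>>> {"fn": "servo_tool", "kwargs": {
  "moves": [
    [[0.004, -0.004, 0, -0.15, -0.05, 0.74, 2.5], [0, 0, 0, 0, 0, 0, 2.0], [0, 0, 0, 0, 0, 0, 2.0]]
  ]
}}

```text
time: 3.58
ee_pos: [0.5151, -0.266, 0.0711]
tcp_rot: [179.9, -0.2, 16.2]
wrist_force: [0.3, 0.0, 0.5]
opening: 0.0203
```

```bash
python3 - <<'E'
from h import *
st(); plan([.5138,-.2653,.0685],16.1,1,3)
E
```

```text
t 3.58 p [ 515.13 -265.98   71.1 ] r [ 1.7987e+02 -1.7000e-01  1.6220e+01] F [0.27 0.04 0.52] M [-0.005 -0.029  0.027] op 20.32 q [-27.3   8.7  -3.6  77.5   0.  136.5]
d mm [-1.3  0.7 -2.6] rot deg [ 0.13 -0.17  0.12]
[0.0023, -0.003, 0.0021, -0.11, -0.1, 0.26, 3],
```

>>> {"fn": "servo_tool", "kwargs": {
  "moves": [
    [[0.002, -0.003, 0.001, -0.1, -0.05, 0.25, 2.0], [0, 0, 0, 0, 0, 0, 1.6], [0, 0, 0, 0, 0, 0, 0.8], [0, 0, 0, 0, 0, 0, 0.8], [0, 0, 0, 0, 0, 0, 0.8], [0, 0, 0, 0, 0, 0, 0.8]]
  ],
  "force": 70
}}

```text
time: 4.08
ee_pos: [0.5146, -0.2662, 0.0703]
tcp_rot: [179.9, -0.1, 16.2]
wrist_force: [0.7, 0.9, -1.7]
opening: 0.0107
```

```bash
python3 - <<'E'
from h import *
st(); snap('wrist','w3.png'); crop('w3.png','w3a.png',200,150,440,400,2.4);st()
E
```

```text
t 4.08 p [ 514.61 -266.23   70.29] r [ 1.7991e+02 -7.0000e-02  1.6150e+01] F [ 0.69  0.88 -1.69] M [-0.029 -0.031  0.028] op 10.72 q [-27.3   8.8  -3.6  77.6  -0.  136.5]
t 4.13 p [ 514.6  -266.25   70.29] r [ 1.7991e+02 -6.0000e-02  1.6150e+01] F [ 1.54 -0.22 -0.95] M [-0.029  0.084  0.035] op 10.24 q [-27.3   8.8  -3.6  77.6  -0.  136.5]
```

View pics/w3a.png

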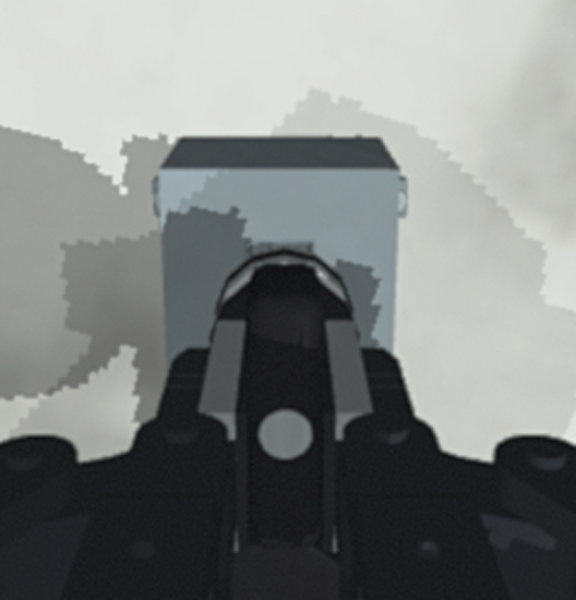

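The dot sits centred between the shut pads at (285,434) in the crop, so the bar is held. Next I'll lift it straight up.

>>> {"fn": "servo_tool", "kwargs": {
  "moves": [
    [[0, 0, 0, 0, 0, 0, 0.8], [0, 0, 0, 0, 0, -0.5, 0.8], [0, 0, 0, 0, 0, -1.0, 0.8], [0, 0, 0, 0, 0, -1.5, 0.8], [0, 0, 0, 0, 0, -2.5, 0.8], [0, 0, 0, 0, 0, -2.5, 0.8], [0, 0, 0, 0, 0, -2.5, 0.8], [0, 0, 0, 0, 0, -1.5, 0.8], [0, 0, 0, 0, 0, 0, 0.8]]
  ]
}}

```text
time: 4.88
ee_pos: [0.5131, -0.2654, 0.1992]
tcp_rot: [180.0, 0.0, 16.2]
wrist_force: [0.4, 0.1, -1.5]
opening: 0.0105
```

```bash
python3 - <<'E'
from h import *
st(); snap('wrist','w4.png');snap('scene','s4.png');snap('side','d4.png'); crop('w4.png','w4a.png',200,150,440,400,2.4);st()
crop('scene0.png','x.png',0,0,10,10,1)
crop('s4.png','s4a.png',300,180,430,350,4);crop('d4.png','d4a.png',220,180,350,310,4.5)
E
```

```text
t 4.88 p [ 513.09 -265.39  199.2 ] r [179.97   0.    16.15] F [ 0.38  0.11 -1.52] M [-0.045 -0.077  0.033] op 10.47 q [-27.3   8.2  10.1  91.8  -0.  136.5]
t 5.03 p [ 512.12 -264.89  194.45] r [-179.81    0.22   16.15] F [ 0.29 -0.57 -2.43] M [-0.046 -0.019 -0.027] op 10.71 q [-27.3   8.3   9.7  91.6  -0.  136.5]
```

View pics/w4a.png

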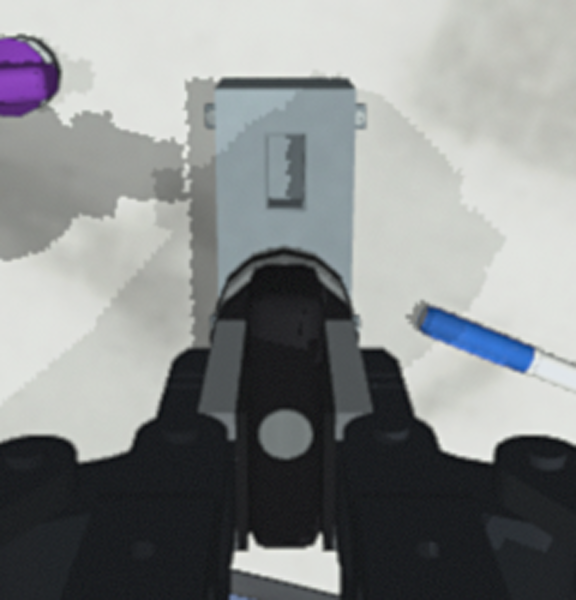

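View pics/d4a.png

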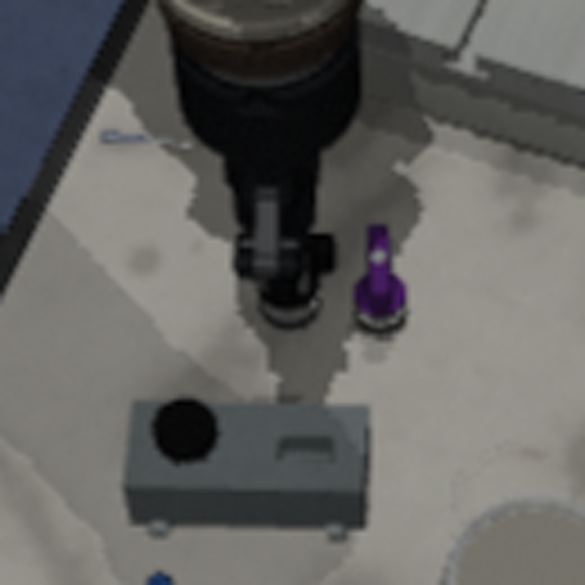

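```bash
python3 - <<'E'
from h import *
c=imaging.calibration('wrist');T=np.array(c['camera_from_world']);o=bot.get_obs();R0=Ro.from_euler('xyz',o['tcp_rot'],degrees=True)
p=ray('wrist',285/2.4+200,434/2.4+150,o['ee_pos'][2]+.0247,c); print('stud in tool',R0.inv().apply(p-o['ee_pos'])*1000)
plan([.530,-.004,.2],85.4,12,.8)
E
```

```text
stud in tool [ -0.42415711  -0.17105565 -24.69812007]
d mm [ 17.9 260.9   5.5] rot deg [ -0.3    0.08 -69.25]
[-0.0004, 0.0001, -0.1007, 0.75, -2.05, -0.04, 0.8],[-0.0004, 0.0001, -0.1007, 0.95, -1.96, -0.04, 0.8],[-0.0004, 0.0001, -0.1007, 1.14, -1.86, -0.04, 0.8],[-0.0004, 0.0001, -0.1007, 1.32, -1.73, -0.04, 0.8],[-0.0004, 0.0001, -0.1007, 1.49, -1.59, -0.05, 0.8],[-0.0004, 0.0001, -0.1007, 1.64, -1.43, -0.05, 0.8],[-0.0004, 0.0001, -0.1007, 1.78, -1.26, -0.05, 0.8],[-0.0004, 0.0001, -0.1007, 1.9, -1.07, -0.05, 0.8],[-0.0004, 0.0001, -0.1007, 1.99, -0.88, -0.05, 0.8],[-0.0004, 0.0001, -0.1007, 2.07, -0.67, -0.05, 0.8],[-0.0004, 0.0001, -0.1007, 2.13, -0.46, -0.05, 0.8],[-0.0004, 0.0001, -0.1007, 2.17, -0.24, -0.05, 0.8],
```

Stud axis is on the tool axis (within 0.5 mm). Next, above the slot's free end.

>>> {"fn": "servo_tool", "kwargs": {
  "moves": [
    [[0, 0, -0.1, 0.75, -2.05, -0.05, 0.8], [0, 0, -0.1, 0.95, -1.95, -0.05, 0.8], [0, 0, -0.1, 1.15, -1.85, -0.05, 0.8], [0, 0, -0.1, 1.3, -1.75, -0.05, 0.8], [0, 0, -0.1, 1.5, -1.6, -0.05, 0.8], [0, 0, -0.1, 1.65, -1.45, -0.05, 0.8], [0, 0, -0.1, 1.8, -1.25, -0.05, 0.8], [0, 0, -0.1, 1.9, -1.05, -0.05, 0.8], [0, 0, -0.1, 2.0, -0.9, -0.05, 0.8], [0, 0, -0.1, 2.05, -0.7, -0.05, 0.8], [0, 0, -0.1, 2.1, -0.45, -0.05, 0.8], [0, 0, -0.1, 2.1, -0.25, -0.05, 0.8]]
  ]
}}

```text
time: 6.03
ee_pos: [0.5174, 0.0046, 0.1789]
tcp_rot: [-177.9, -0.4, 87.6]
wrist_force: [-0.0, 0.1, -1.2]
opening: 0.0106
```

>>> {"fn": "servo_tool", "kwargs": {
  "moves": [
    [[0, 0, 0, 0, 0, 0, 0.8], [0, 0, 0, 0, 0, 0, 0.8]]
  ]
}}

```text
time: 6.2
ee_pos: [0.516, 0.0082, 0.1756]
tcp_rot: [-177.7, -0.4, 88.2]
wrist_force: [-0.6, 0.8, -1.4]
opening: 0.0109
```

```bash
python3 - <<'E'
from h import *
st(); c=imaging.calibration('wrist'); im=snap('wrist','w5.png'); import pickle; pickle.dump(c,open('w5.pkl','wb')); 
plan([.530,-.004,.16],85.4,2,.8)
E
```

```text
t 6.2 p [515.99   8.16 175.6 ] r [-177.67   -0.41   88.16] F [-0.62  0.76 -1.41] M [-0.007 -0.03  -0.01 ] op 10.94 q [ 0.6  1.9  0.6 91.1  0.5 92.4]
d mm [ 14.1 -12.  -15.5] rot deg [-2.37 -0.37  2.73]
[-0.0206, -0.0032, 0.0238, -0.58, 0.75, 0.74, 0.8],[-0.0206, -0.0032, 0.0238, -0.56, 0.75, 0.76, 0.8],
```

View pics/w5.png

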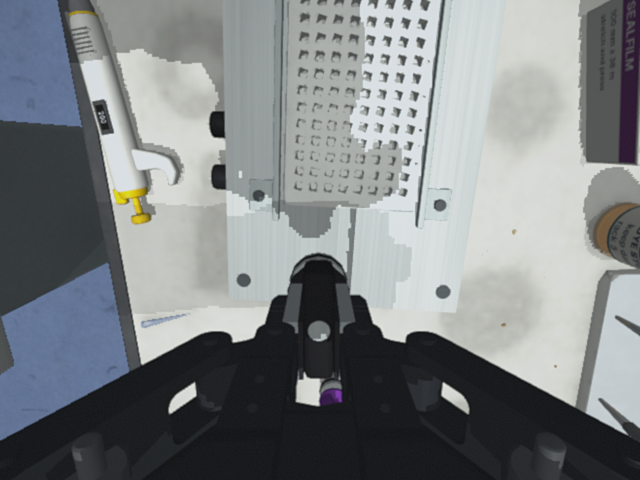

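```bash
python3 - <<'E'
from h import *
crop('w5.png','w5a.png',220,160,480,330,3)
E
```

```text
(no output)
```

View pics/w5a.png

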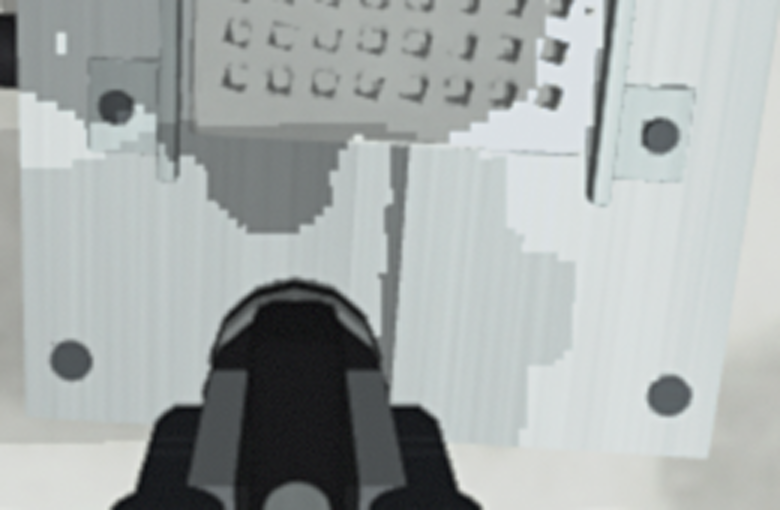

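```bash
python3 - <<'E'
from h import *
im=cv2.imread('pics/w5.png')[195:330,300:400]; g=cv2.resize(im,None,fx=6,fy=6,interpolation=cv2.INTER_CUBIC)
g=cv2.cvtColor(g,cv2.COLOR_BGR2GRAY); g=cv2.createCLAHE(6,(4,4)).apply(g)
cv2.imwrite('pics/w5b.png',g[:600])
import pickle; c=pickle.load(open('w5.pkl','rb'))
f=lambda x,y,z: np.round(ray('wrist',x/3+220,y/3+160,z,c)*1000,1)
a=f(70,360,.088);b=f(668,395,.088);print(a,b,(a+b)/2,np.linalg.norm(a-b),np.degrees(np.arctan2(*(b-a)[[1,0]])))
a=f(116,106,.088);b=f(660,135,.088);print(a,b,(a+b)/2,np.linalg.norm(a-b),np.degrees(np.arctan2(*(b-a)[[1,0]])))
a=f(28,412,.088);b=f(710,457,.088);print(a,b,(a+b)/2,np.linalg.norm(a-b),np.degrees(np.arctan2(*(b-a)[[1,0]])))
print('plate edge',f(195,130,.102),f(580,153,.088))
E
```

```text
[458.4 -14.3  88. ] [596.4 -25.   88. ] [527.4  -19.65  88.  ] 138.41419724869266 -4.433628250578984
[473.6  44.7  88. ] [591.2  35.4  88. ] [532.4   40.05  88.  ] 117.96715644619059 -4.521633501589635
[447.2 -27.2  88. ] [607.  -40.7  88. ] [527.1  -33.95  88.  ] 160.36923021577425 -4.828915710919727
plate edge [492.6  41.1 102. ] [574.3  31.9  88. ]
```

View pics/w5b.png

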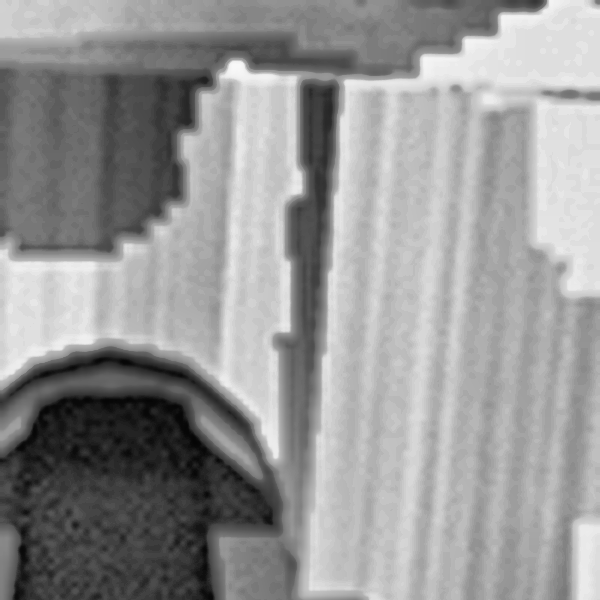

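```bash
python3 - <<'E'
from h import *
import pickle; c=pickle.load(open('w5.pkl','rb'))
f=lambda x,y,z=.088: np.round(ray('wrist',x/6+300,y/6+195,z,c)*1000,1)
for l,r,y in [(234,341,100),(226,324,320)]: print(f(l,y),f(r,y),(f(l,y)+f(r,y))/2)
print(f(305,590))
E
```

```text
[526.   32.6  88. ] [537.7  32.3  88. ] [531.85  32.45  88.  ]
[524.7   7.5  88. ] [535.7   7.3  88. ] [530.2   7.4  88. ]
[533.3 -25.4  88. ]
```

```bash
python3 - <<'E'
from h import *
plan([.5295,.0,.142],85.4,3,.8)
E
```

```text
d mm [ 13.6  -8.  -33.5] rot deg [-2.37 -0.37  2.73]
[-0.0138, -0.0022, 0.0159, -0.26, 0.51, 1.09, 0.8],[-0.0138, -0.0022, 0.0159, -0.25, 0.5, 1.1, 0.8],[-0.0138, -0.0022, 0.0159, -0.24, 0.48, 1.11, 0.8],
```

>>> {"fn": "servo_tool", "kwargs": {
  "moves": [
    [[-0.014, -0.002, 0.016, -0.25, 0.5, 1.1, 0.8], [-0.014, -0.002, 0.016, -0.25, 0.5, 1.1, 0.8], [-0.014, -0.002, 0.016, -0.25, 0.5, 1.0, 0.8], [0, 0, 0, 0, 0, 0, 0.8], [0, 0, 0, 0, 0, 0, 0.8]]
  ]
}}

```text
time: 6.67
ee_pos: [0.5285, -0.004, 0.1387]
tcp_rot: [-179.9, 0.1, 84.6]
wrist_force: [0.2, 0.4, -0.3]
opening: 0.0104
```

```bash
python3 - <<'E'
from h import *
st(); plan([.5295,.0,.142],85.4,1,.8)
E
```

```text
t 6.67 p [528.52  -3.99 138.69] r [-1.7985e+02  5.0000e-02  8.4650e+01] F [ 0.23  0.44 -0.3 ] M [-0.016  0.009  0.007] op 10.39 q [-0.4  1.3 -4.  84.8 -0.  94.9]
d mm [1.  4.  3.3] rot deg [-0.15  0.05 -0.75]
[-0.0026, 0.0009, -0.0131, 0.41, 0.06, -0.33, 0.8],
```

>>> {"fn": "servo_tool", "kwargs": {
  "moves": [
    [[-0.0025, 0.001, -0.013, 0.25, 0.05, -0.1, 0.8], [0, 0, 0, 0, 0, 0, 0.8], [0, 0, 0, 0, 0, 0, 0.8]]
  ]
}}

```text
time: 6.92
ee_pos: [0.5289, -0.0025, 0.1404]
tcp_rot: [-179.9, -0.0, 85.3]
wrist_force: [0.6, 0.2, -0.9]
opening: 0.0104
```

```bash
python3 - <<'E'
from h import *
st(); c=imaging.calibration('wrist'); im=snap('wrist','w6.png'); import pickle; pickle.dump(c,open('w6.pkl','wb')); 
im=im[205:300,265:385]; g=cv2.resize(im,None,fx=6,fy=6,interpolation=cv2.INTER_CUBIC)
g=cv2.cvtColor(g,cv2.COLOR_BGR2GRAY); g=cv2.createCLAHE(6,(4,4)).apply(g)
cv2.imwrite('pics/w6b.png',g)
snap('side','d6.png'); crop('d6.png','d6a.png',270,110,400,230,5)
E
```

```text
t 6.92 p [528.89  -2.45 140.38] r [-1.7994e+02 -1.0000e-02  8.5340e+01] F [ 0.56  0.16 -0.87] M [-0.036 -0.002 -0.021] op 10.45 q [-0.3  1.3 -3.8 84.9  0.  94.4]
```

View pics/w6b.png

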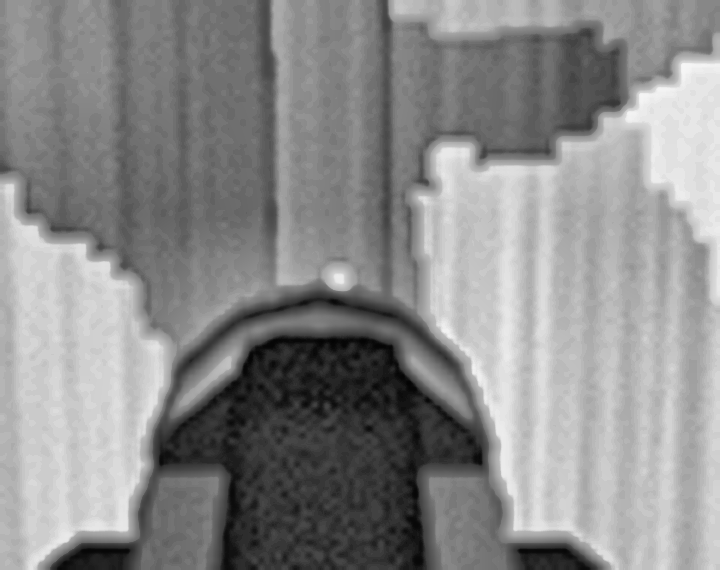

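View pics/d6a.png

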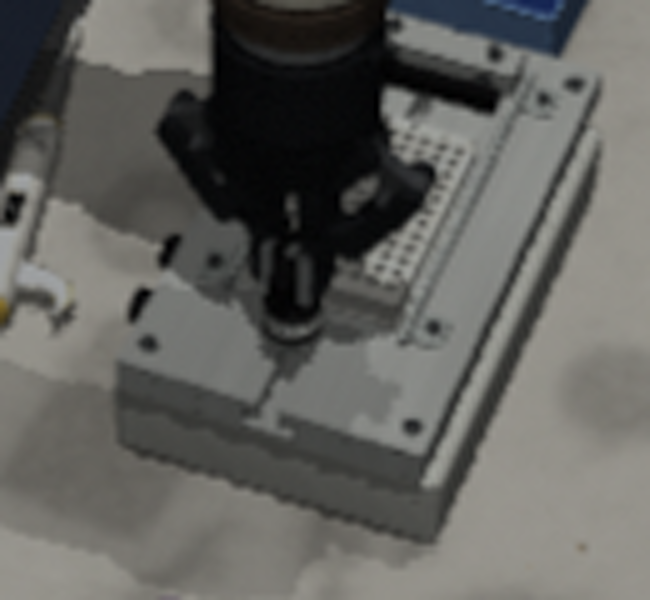

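View pics/w6.png

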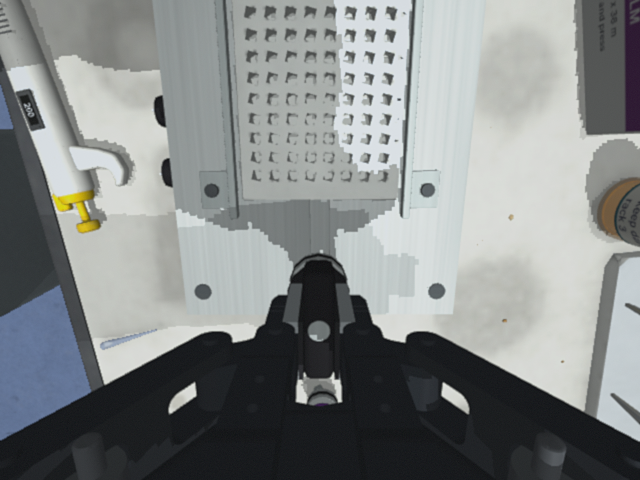

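```bash
python3 - <<'E'
from h import *
import pickle; c=pickle.load(open('w6.pkl','rb'))
f=lambda x,y,z=.088: np.round(ray('wrist',x/6+265,y/6+205,z,c)*1000,1)
for l,r,y in [(271,386,60),(276,391,250)]: print(f(l,y),f(r,y),(f(l,y)+f(r,y))/2)
g=lambda x,y,z=.088: np.round(ray('wrist',x,y,z,c)*1000,1)
for a,b in [((203,291.5),(436.5,291)),((211.5,190.5),(428,190))]: print(g(*a),g(*b),(g(*a)+g(*b))/2)
p=g(319,331,.1403+.0247);print('dot',p)
E
```

```text
[525.8  26.6  88. ] [536.5  25.8  88. ] [531.15  26.2   88.  ]
[524.7   8.2  88. ] [535.6   7.3  88. ] [530.15   7.75  88.  ]
[458.4 -14.2  88. ] [596.5 -25.   88. ] [527.45 -19.6   88.  ]
[473.1  44.6  88. ] [591.4  35.3  88. ] [532.25  39.95  88.  ]
dot [528.4  -2.2 165. ]
```

>>> {"fn": "servo_tool", "kwargs": {
  "moves": [
    [[-0.001, 0, 0, 0, 0.03, 0.6, 0.8], [0, 0, 0, 0, 0, 0.5, 0.8], [0, 0, 0, 0, 0, 0.4, 0.8], [0, 0, 0, 0, 0, 0, 0.8]]
  ]
}}

```text
time: 7.35
ee_pos: [0.5297, -0.0021, 0.1246]
tcp_rot: [179.9, -0.0, 85.4]
wrist_force: [-0.3, 0.0, -2.4]
opening: 0.0108
```

```bash
python3 - <<'E'
from h import *
st(); plan([.529,-.0023,.118],85.4,1,.8)
E
```

```text
t 7.35 p [529.7   -2.12 124.59] r [ 1.7992e+02 -2.0000e-02  8.5370e+01] F [-0.3   0.02 -2.45] M [-0.054 -0.024  0.011] op 10.75 q [-0.2  1.3 -5.5 83.1  0.  94.4]
d mm [-0.7 -0.2 -6.6] rot deg [ 0.08 -0.02 -0.03]
[0.0015, -0.0004, -0.0004, -0.02, -0.07, 0.66, 0.8],
```

>>> {"fn": "servo_tool", "kwargs": {
  "moves": [
    [[0, 0, 0, 0, -0.05, 0.3, 0.8], [0, 0, 0, 0, 0, 0.2, 0.8], [0, 0, 0, 0, 0, 0, 0.8]]
  ]
}}

```text
time: 7.6
ee_pos: [0.5288, -0.002, 0.1185]
tcp_rot: [180.0, -0.0, 85.4]
wrist_force: [-0.1, -0.6, -2.0]
opening: 0.0107
```

```bash
python3 - <<'E'
from h import *
st(); plan([.529,-.0023,.118],85.4,1,.8)
E
```

```text
t 7.6 p [528.81  -1.99 118.47] r [ 1.7997e+02 -2.0000e-02  8.5380e+01] F [-0.09 -0.59 -1.98] M [ 0.045 -0.017 -0.002] op 10.67 q [-0.2  1.3 -6.2 82.4  0.  94.4]
d mm [ 0.2 -0.3 -0.5] rot deg [ 0.03 -0.02 -0.02]
[0.0005, -0.0003, -0.0003, -0.03, 0.02, 0.05, 0.8],
```

>>> {"fn": "servo_tool", "kwargs": {
  "moves": [
    [[0, 0, 0, 0, 0, 0.06, 0.8], [0, 0, 0, 0, 0, 0.04, 0.8], [0, 0, 0, 0, 0, 0, 0.8]]
  ]
}}

```text
time: 7.85
ee_pos: [0.529, -0.002, 0.1183]
tcp_rot: [179.9, -0.0, 85.4]
wrist_force: [0.7, -0.6, -1.7]
opening: 0.0103
```

```bash
python3 - <<'E'
from h import *
st()
E
```

```text
t 7.85 p [528.99  -2.   118.3 ] r [ 1.7991e+02 -2.0000e-02  8.5390e+01] F [ 0.71 -0.56 -1.71] M [0.005 0.076 0.024] op 10.35 q [-0.2  1.3 -6.3 82.4  0.  94.4]
```

>>> {"fn": "servo_tool", "kwargs": {
  "moves": [
    [[0, 0, 0, 0, 0, 0.12, 0.8], [0, 0, 0, 0, 0, 0.1, 0.8], [0, 0, 0, 0, 0, 0, 0.8]]
  ]
}}

```text
time: 8.1
ee_pos: [0.5293, -0.002, 0.1184]
tcp_rot: [179.8, -0.0, 85.4]
wrist_force: [-0.3, 1.5, -1.4]
opening: 0.0106
```

```bash
python3 - <<'E'
from h import *
st()
E
```

```text
t 8.1 p [529.34  -2.04 118.36] r [ 1.7977e+02 -3.0000e-02  8.5380e+01] F [-0.28  1.49 -1.36] M [ 0.068 -0.006  0.03 ] op 10.57 q [-0.2  1.2 -6.4 82.2  0.  94.4]
```

>>> {"fn": "servo_tool", "kwargs": {
  "moves": [
    [[0.003, 0, 0, 0, -0.03, 0.2, 0.8]]
  ]
}}

```text
time: 8.18
ee_pos: [0.5295, -0.0021, 0.1174]
tcp_rot: [179.8, -0.0, 85.4]
wrist_force: [-2.8, -0.1, 11.1]
opening: 0.0108
```

>>> {"fn": "servo_tool", "kwargs": {
  "moves": [
    [[0, 0, 0, 0, 0, 0, 0.8]]
  ]
}}

```text
time: 8.27
ee_pos: [0.5297, -0.0021, 0.1181]
tcp_rot: [179.8, -0.0, 85.4]
wrist_force: [-2.5, 0.4, 3.3]
opening: 0.0106
```

```bash
python3 - <<'E'
from h import *
st()
E
```

```text
t 8.27 p [529.68  -2.08 118.12] r [ 1.7979e+02 -3.0000e-02  8.5380e+01] F [-2.47  0.41  3.33] M [0.045 0.443 0.023] op 10.57 q [-0.2  1.2 -6.3 82.2  0.  94.4]
```

>>> {"fn": "servo_tool", "kwargs": {
  "moves": [
    [[0.003, 0, 0, 0.2, -0.06, -0.08, 0.8], [0, 0, 0, 0.4, 0, 0, 0.8], [0, 0, 0, 0.4, 0, 0, 0.8], [0, 0, 0, 0.4, 0, 0, 0.8], [0, 0, 0, 0, 0, 0, 0.8]]
  ]
}}

```text
time: 8.68
ee_pos: [0.5303, 0.0131, 0.1181]
tcp_rot: [-180.0, -0.0, 85.3]
wrist_force: [-1.7, -1.1, 3.3]
opening: 0.0108
```

```bash
python3 - <<'E'
from h import *
st(); plan([.529+.0805*.030,.028,.1185],85.4,4,.8)
E
```

```text
t 8.68 p [530.33  13.11 118.1 ] r [-1.7998e+02 -2.0000e-02  8.5350e+01] F [-1.71 -1.09  3.28] M [-0.169  0.141 -0.012] op 10.79 q [ 1.4  1.6 -6.  82.4  0.  96.1]
d mm [ 1.1 14.9  0.4] rot deg [-0.02 -0.02 -0.05]
[-0.0001, -0.0001, -0.0002, 0.37, -0.0, -0.01, 0.8],[-0.0001, -0.0001, -0.0002, 0.37, -0.0, -0.01, 0.8],[-0.0001, -0.0001, -0.0002, 0.37, -0.0, -0.01, 0.8],[-0.0001, -0.0001, -0.0002, 0.37, -0.0, -0.01, 0.8],
```

>>> {"fn": "servo_tool", "kwargs": {
  "moves": [
    [[0, 0, 0, 0.4, 0, -0.08, 0.8], [0, 0, 0, 0.4, 0, -0.03, 0.8], [0, 0, 0, 0.4, 0, 0, 0.8], [0, 0, 0, 0.4, 0, 0, 0.8], [0, 0, 0, 0, 0, 0, 0.8]]
  ]
}}

```text
time: 9.1
ee_pos: [0.5315, 0.0311, 0.1185]
tcp_rot: [-179.9, 0.0, 85.4]
wrist_force: [-0.5, 0.4, -0.4]
opening: 0.0108
```

```bash
python3 - <<'E'
from h import *
st(); c=imaging.calibration('wrist'); snap('wrist','w7.png'); st()
g=lambda x,y,z=.102: np.round(ray('wrist',x,y,z,c)*1000,1)
E
```

```text
t 9.1 p [531.54  31.08 118.52] r [-1.7992e+02  1.0000e-02  8.5380e+01] F [-0.55  0.37 -0.37] M [-0.072  0.036  0.006] op 10.78 q [ 3.3  1.9 -5.6 82.6  0.  98. ]
t 9.15 p [531.51  30.89 118.48] r [-1.7992e+02  1.0000e-02  8.5380e+01] F [-0.48  0.19 -1.35] M [ 0.017  0.036 -0.018] op 10.84 q [ 3.3  1.9 -5.6 82.6  0.  97.9]
```

View pics/w7.png

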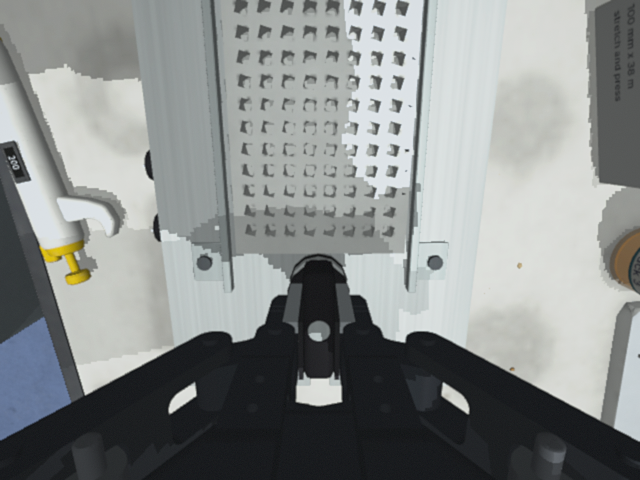

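>>> {"fn": "servo_tool", "kwargs": {
  "moves": [
    [[0, 0, 0, 0.35, 0, 0, 0.8], [0, 0, 0, 0.3, 0, 0, 0.8], [0, 0, 0, 0.15, 0, 0, 0.8], [0, 0, 0, 0.15, 0, 0, 0.8], [0, 0, 0, 0.15, 0, 0, 0.8]]
  ]
}}

```text
time: 9.57
ee_pos: [0.5324, 0.0424, 0.1184]
tcp_rot: [-179.9, 0.0, 85.4]
wrist_force: [-0.4, -0.2, -1.1]
opening: 0.011
```

```bash
python3 - <<'E'
from h import *
st()
E
```

```text
t 9.57 p [532.39  42.44 118.4 ] r [-1.7991e+02  4.0000e-02  8.5360e+01] F [-0.43 -0.24 -1.1 ] M [-0.209 -0.004  0.028] op 10.98 q [ 4.6  2.1 -5.4 82.6 -0.  99.2]
```

>>> {"fn": "servo_tool", "kwargs": {
  "moves": [
    [[0, 0, 0, 0.15, 0, 0, 0.8], [0, 0, 0, 0.15, 0, 0, 0.8], [0, 0, 0, 0.15, 0, 0, 0.8]]
  ]
}}

```text
time: 9.82
ee_pos: [0.5328, 0.0473, 0.1184]
tcp_rot: [-179.9, 0.0, 85.3]
wrist_force: [0.0, -1.2, -1.9]
opening: 0.0108
```

>>> {"fn": "servo_tool", "kwargs": {
  "moves": [
    [[0, 0, 0, 0.12, 0, 0, 0.8], [0, 0, 0, 0.12, 0, 0, 0.8]]
  ]
}}

```text
time: 9.98
ee_pos: [0.5331, 0.0493, 0.1185]
tcp_rot: [-179.9, 0.1, 85.3]
wrist_force: [0.8, -5.4, -1.1]
opening: 0.0105
```

>>> {"fn": "servo_tool", "kwargs": {
  "moves": [
    [[0, 0, 0, 0, 0, 0, 0.8]]
  ]
}}

```text
time: 10.07
ee_pos: [0.5333, 0.049, 0.1185]
tcp_rot: [-180.0, 0.2, 85.3]
wrist_force: [0.9, -3.7, -0.9]
opening: 0.011
```

>>> {"fn": "servo_tool", "kwargs": {
  "moves": [
    [[0, 0, 0, 0, 0, 0, 0.8]]
  ]
}}

```text
time: 10.15
ee_pos: [0.5333, 0.0488, 0.1184]
tcp_rot: [-180.0, 0.2, 85.3]
wrist_force: [0.3, -3.7, -1.0]
opening: 0.0107
```

```bash
python3 - <<'E'
from h import *
st()
E
```

```text
t 10.15 p [533.34  48.83 118.45] r [-179.96    0.21   85.3 ] F [ 0.27 -3.67 -0.95] M [-0.68  -0.103  0.018] op 10.72 q [  5.3   2.3  -5.2  82.6  -0.2 100. ]
```

>>> {"fn": "servo_tool", "kwargs": {
  "moves": [
    [[0, -0.003, 0, 0.1, 0, 0, 0.8], [0, 0, 0, 0.1, 0, 0, 0.8]]
  ]
}}

```text
time: 10.32
ee_pos: [0.5336, 0.0499, 0.1186]
tcp_rot: [-180.0, 0.5, 85.2]
wrist_force: [0.9, -5.4, -1.1]
opening: 0.0106
```

>>> {"fn": "servo_tool", "kwargs": {
  "moves": [
    [[0, 0, 0, 0.08, 0, 0, 0.8]]
  ]
}}

```text
time: 10.4
ee_pos: [0.5338, 0.0502, 0.1186]
tcp_rot: [180.0, 0.6, 85.2]
wrist_force: [1.0, -6.8, -0.8]
opening: 0.0102
```

>>> {"fn": "servo_tool", "kwargs": {
  "moves": [
    [[0, 0, 0, 0.06, 0, 0, 0.8]]
  ]
}}

```text
time: 10.48
ee_pos: [0.5338, 0.0503, 0.1186]
tcp_rot: [180.0, 0.7, 85.2]
wrist_force: [0.5, -6.0, 0.0]
opening: 0.0109
```

```bash
python3 - <<'E'
from h import *
st()
E
```

```text
t 10.48 p [533.82  50.29 118.59] r [179.99   0.65  85.19] F [ 0.45 -6.02  0.02] M [-1.49  -0.031  0.009] op 10.9 q [  5.7   2.4  -5.   82.6  -0.6 100.5]
```

>>> {"fn": "servo_tool", "kwargs": {
  "moves": [
    [[0, 0.006, 0, 0.1, 0, 0, 0.8]]
  ]
}}

```text
time: 10.57
ee_pos: [0.5339, 0.0507, 0.1186]
tcp_rot: [180.0, 0.4, 85.2]
wrist_force: [0.5, -7.2, -1.1]
opening: 0.0108
```

>>> {"fn": "servo_tool", "kwargs": {
  "moves": [
    [[0, 0.006, 0, 0.09, 0, 0, 0.8]]
  ]
}}

```text
time: 10.65
ee_pos: [0.5339, 0.0509, 0.1185]
tcp_rot: [180.0, 0.2, 85.1]
wrist_force: [0.7, -7.9, -1.5]
opening: 0.0112
```

>>> {"fn": "servo_tool", "kwargs": {
  "moves": [
    [[0, 0.004, 0, 0.08, 0, 0, 0.8]]
  ]
}}

```text
time: 10.73
ee_pos: [0.534, 0.0509, 0.1185]
tcp_rot: [180.0, 0.0, 85.1]
wrist_force: [-0.9, -8.4, 0.1]
opening: 0.0105
```

```bash
python3 - <<'E'
from h import *
st()
E
```

```text
t 10.73 p [533.97  50.86 118.46] r [1.7998e+02 3.0000e-02 8.5100e+01] F [-0.9  -8.38  0.12] M [-1.845  0.014  0.016] op 10.51 q [  5.5   2.3  -5.2  82.5  -0.  100.4]
```

>>> {"fn": "servo_tool", "kwargs": {
  "moves": [
    [[0, 0.001, -0.003, 0.085, 0, 0.12, 0.8], [0, 0.001, -0.002, 0.085, 0, 0.15, 0.8]]
  ]
}}

```text
time: 10.9
ee_pos: [0.5341, 0.0508, 0.1175]
tcp_rot: [179.9, 0.1, 85.3]
wrist_force: [-4.1, -8.9, 10.1]
opening: 0.0105
```

>>> {"fn": "servo_tool", "kwargs": {
  "moves": [
    [[0, 0.001, 0, 0.085, 0, 0.18, 0.8]]
  ]
}}

```text
time: 10.98
ee_pos: [0.5342, 0.0509, 0.117]
tcp_rot: [179.8, 0.1, 85.3]
wrist_force: [-5.3, -8.0, 10.7]
opening: 0.0103
```

```bash
python3 - <<'E'
from h import *
st()
E
```

```text
t 10.98 p [534.17  50.86 117.  ] r [1.7983e+02 1.4000e-01 8.5260e+01] F [-5.3  -8.01 10.7 ] M [-1.816  1.155  0.011] op 10.33 q [  5.5   2.3  -5.4  82.2  -0.2 100.3]
```

>>> {"fn": "servo_tool", "kwargs": {
  "moves": [
    [[0.002, 0.001, 0, 0.085, -0.1, 0.18, 0.8]]
  ]
}}

```text
time: 11.07
ee_pos: [0.5339, 0.0509, 0.1169]
tcp_rot: [179.8, 0.2, 85.2]
wrist_force: [1.0, -8.9, 10.7]
opening: 0.0105
```

>>> {"fn": "servo_tool", "kwargs": {
  "moves": [
    [[0.002, 0.001, 0, 0.085, -0.08, 0.2, 0.8]]
  ]
}}

```text
time: 11.15
ee_pos: [0.534, 0.0509, 0.1168]
tcp_rot: [179.7, 0.2, 85.2]
wrist_force: [-1.2, -9.1, 12.3]
opening: 0.0105
```

```bash
python3 - <<'E'
from h import *
st()
E
```

```text
t 11.15 p [533.96  50.91 116.8 ] r [179.71   0.22  85.17] F [-1.23 -9.12 12.32] M [-1.959  0.319  0.069] op 10.48 q [  5.6   2.1  -5.6  82.1  -0.3 100.4]
```

>>> {"fn": "servo_tool", "kwargs": {
  "moves": [
    [[0.006, 0.004, -0.002, 0.085, -0.07, 0.28, 0.8]]
  ]
}}

```text
time: 11.23
ee_pos: [0.5341, 0.0509, 0.1161]
tcp_rot: [179.9, 0.1, 85.2]
wrist_force: [-2.7, -10.1, 12.1]
opening: 0.0107
```

>>> {"fn": "servo_tool", "kwargs": {
  "moves": [
    [[0.006, 0.004, -0.002, 0.085, -0.07, 0.28, 0.8]]
  ]
}}

```text
time: 11.32
ee_pos: [0.5341, 0.0508, 0.1154]
tcp_rot: [-180.0, -0.0, 85.3]
wrist_force: [-2.4, -9.9, 13.4]
opening: 0.011
```

```bash
python3 - <<'E'
from h import *
st()
E
```

```text
t 11.32 p [534.12  50.79 115.38] r [-1.7997e+02 -3.0000e-02  8.5310e+01] F [-2.36 -9.92 13.39] M [-2.108  0.534 -0.013] op 10.99 q [  5.4   2.4  -5.4  82.2   0.  100.1]
```

>>> {"fn": "servo_tool", "kwargs": {
  "moves": [
    [[0.002, 0.001, 0, 0.06, -0.1, 0.3, 0.8]]
  ]
}}

```text
time: 11.4
ee_pos: [0.5341, 0.0507, 0.1146]
tcp_rot: [180.0, -0.0, 85.3]
wrist_force: [-2.1, -6.8, 13.8]
opening: 0.0109
```

>>> {"fn": "servo_tool", "kwargs": {
  "moves": [
    [[0.002, 0.001, 0, 0.065, -0.1, 0.3, 0.8]]
  ]
}}

```text
time: 11.48
ee_pos: [0.534, 0.0507, 0.1139]
tcp_rot: [179.9, -0.0, 85.2]
wrist_force: [-2.4, -7.5, 14.7]
opening: 0.0105
```

```bash
python3 - <<'E'
from h import *
st()
E
```

```text
t 11.48 p [534.02  50.68 113.91] r [ 1.7986e+02 -2.0000e-02  8.5220e+01] F [-2.4  -7.46 14.66] M [-1.643  0.548  0.009] op 10.54 q [  5.4   2.3  -5.7  81.8  -0.  100.2]
```

>>> {"fn": "servo_tool", "kwargs": {
  "moves": [
    [[0.002, 0, -0.06, 0.075, -0.1, 0.26, 0.8], [0.002, 0, -0.1, 0.08, -0.09, 0.25, 0.8]]
  ]
}}

```text
time: 11.65
ee_pos: [0.5348, 0.0509, 0.1139]
tcp_rot: [179.6, 0.2, 94.3]
wrist_force: [1.6, -7.9, 15.3]
opening: 0.0108
```

```bash
cat >> h.py <<'E'
def turn(f=.075,v=-.1,z=.25,w=-.1,n=3):
    o=bot.get_obs(); st(); R0=Ro.from_euler('xyz',o['tcp_rot'],degrees=True); psi=o['tcp_rot'][2]
    rv=(R0.inv()*Ro.from_euler('xyz',[180,0,psi],degrees=True)).as_rotvec()
    print('theta',round(psi-85.4,1),'tiltfix',np.round(rv[:2],4)); th=np.radians(psi-85.4)
    for k in range(n):
        t=th-w*(k+.3); print([round(f*np.cos(t)-v*np.sin(t),3),round(f*np.sin(t)+v*np.cos(t),3),z])
E
python3 -c "
from h import *
turn()"
```

```text
t 11.65 p [534.83  50.85 113.92] r [179.57   0.18  94.35] F [ 1.62 -7.89 15.26] M [-1.706 -0.167 -0.105] op 10.77 q [ 5.5  2.1 -5.9 81.6 -0.2 91.2]
theta 8.9 tiltfix [0.0075 0.0031]
[np.float64(0.092), np.float64(-0.084), 0.25]
[np.float64(0.1), np.float64(-0.075), 0.25]
[np.float64(0.107), np.float64(-0.064), 0.25]
```

>>> {"fn": "servo_tool", "kwargs": {
  "moves": [
    [[0.006, 0.003, -0.1, 0.095, -0.1, 0.25, 0.8], [0.003, 0.001, -0.1, 0.1, -0.09, 0.25, 0.8]]
  ]
}}

```text
time: 11.82
ee_pos: [0.5357, 0.0508, 0.1144]
tcp_rot: [179.6, 0.3, 106.2]
wrist_force: [-1.1, -9.4, 12.8]
opening: 0.0105
```

```bash
python3 -c "
from h import *
turn(v=-.12)"
```

```text
t 11.82 p [535.73  50.85 114.36] r [179.59   0.33 106.24] F [-1.11 -9.39 12.83] M [-1.994  0.515 -0.121] op 10.51 q [ 5.6  2.2 -5.8 81.6 -0.2 79.3]
theta 20.8 tiltfix [0.0071 0.0057]
[np.float64(0.115), np.float64(-0.082), 0.25]
[np.float64(0.123), np.float64(-0.07), 0.25]
[np.float64(0.129), np.float64(-0.058), 0.25]
```

>>> {"fn": "servo_tool", "kwargs": {
  "moves": [
    [[0.006, 0.005, -0.1, 0.15, -0.2, 0.3, 0.8], [0.003, 0.002, -0.1, 0.16, -0.18, 0.3, 0.8]]
  ]
}}

```text
time: 11.98
ee_pos: [0.5354, 0.0509, 0.1142]
tcp_rot: [179.6, 0.4, 118.2]
wrist_force: [3.7, -8.5, 15.2]
opening: 0.0108
```

```bash
python3 -c "
from h import *
turn(v=-.2,z=.28)"
```

```text
t 11.98 p [535.35  50.91 114.22] r [179.57   0.45 118.16] F [ 3.68 -8.48 15.21] M [-1.697 -0.704 -0.15 ] op 10.77 q [ 5.6  2.  -6.  81.4 -0.2 67.4]
theta 32.8 tiltfix [0.0075 0.0078]
[np.float64(0.175), np.float64(-0.122), 0.28]
[np.float64(0.186), np.float64(-0.104), 0.28]
[np.float64(0.196), np.float64(-0.085), 0.28]
```

>>> {"fn": "servo_tool", "kwargs": {
  "moves": [
    [[0.007, 0.007, -0.1, 0.16, -0.1, 0.28, 0.8], [0.004, 0.004, -0.1, 0.17, -0.08, 0.28, 0.8], [0.002, 0.002, -0.1, 0.175, -0.065, 0.28, 0.8]]
  ]
}}

```text
time: 12.23
ee_pos: [0.5358, 0.0511, 0.1144]
tcp_rot: [179.8, 0.6, 136.1]
wrist_force: [0.1, -8.3, 14.2]
opening: 0.0105
```

```bash
python3 -c "
from h import *
turn(v=-.17,z=.28)"
```

```text
t 12.23 p [535.79  51.1  114.39] r [179.84   0.58 136.06] F [ 0.1  -8.27 14.23] M [-1.844  0.117 -0.103] op 10.51 q [ 5.6  2.1 -5.8 81.5 -0.3 49.6]
theta 50.7 tiltfix [0.0027 0.0102]
[np.float64(0.18), np.float64(-0.044), 0.28]
[np.float64(0.184), np.float64(-0.026), 0.28]
[np.float64(0.186), np.float64(-0.008), 0.28]
```

>>> {"fn": "servo_tool", "kwargs": {
  "moves": [
    [[0.003, 0.01, -0.1, 0.19, -0.05, 0.28, 0.8], [0.002, 0.005, -0.1, 0.19, -0.03, 0.28, 0.8], [0.001, 0.003, -0.1, 0.19, -0.01, 0.28, 0.8]]
  ]
}}

```text
time: 12.48
ee_pos: [0.5357, 0.0513, 0.1143]
tcp_rot: [-180.0, 0.5, 154.0]
wrist_force: [0.0, -7.5, 15.3]
opening: 0.011
```

```bash
python3 -c "
from h import *
turn(v=-.17,z=.28)"
```

```text
t 12.48 p [535.7   51.28 114.32] r [-179.98    0.48  153.95] F [ 0.02 -7.52 15.3 ] M [-1.789  0.081 -0.158] op 10.96 q [ 5.6  2.2 -5.7 81.6 -0.3 31.7]
theta 68.6 tiltfix [-0.0004  0.0084]
[np.float64(0.185), np.float64(0.013), 0.28]
[np.float64(0.183), np.float64(0.032), 0.28]
[np.float64(0.179), np.float64(0.05), 0.28]
```

>>> {"fn": "servo_tool", "kwargs": {
  "moves": [
    [[0, 0.008, -0.1, 0.185, 0.015, 0.28, 0.8], [0, 0.004, -0.1, 0.185, 0.03, 0.28, 0.8], [0, 0.002, -0.1, 0.18, 0.05, 0.28, 0.8]]
  ]
}}

```text
time: 12.73
ee_pos: [0.5357, 0.0515, 0.1142]
tcp_rot: [-179.8, 0.6, 171.8]
wrist_force: [0.7, -8.1, 15.0]
opening: 0.0106
```

```bash
python3 -c "
from h import *
turn(v=-.17,z=.28,w=-.03)"
```

```text
t 12.73 p [535.74  51.5  114.22] r [-179.84    0.61  171.85] F [ 0.74 -8.11 14.98] M [-1.795  0.077 -0.12 ] op 10.59 q [ 5.7  2.1 -5.9 81.5 -0.3 13.8]
theta 86.4 tiltfix [-0.0028  0.0106]
[np.float64(0.174), np.float64(0.066), 0.28]
[np.float64(0.172), np.float64(0.071), 0.28]
[np.float64(0.169), np.float64(0.076), 0.28]
```

>>> {"fn": "servo_tool", "kwargs": {
  "moves": [
    [[-0.002, 0.009, -0.06, 0.175, 0.065, 0.28, 0.8], [0, 0.003, -0.015, 0.17, 0.07, 0.28, 0.8]]
  ]
}}

```text
time: 12.9
ee_pos: [0.5358, 0.0515, 0.1142]
tcp_rot: [-179.8, 0.5, 176.6]
wrist_force: [0.4, -7.7, 14.5]
opening: 0.0104
```

```bash
python3 - <<'E'
from h import *
turn(v=-.17,z=.2,w=0,n=1)
snap('wrist','w8.png')
st()
E
```

```text
t 12.9 p [535.79  51.55 114.23] r [-179.78    0.55  176.59] F [ 0.45 -7.74 14.52] M [-1.788  0.077 -0.106] op 10.39 q [ 5.7  2.1 -5.8 81.5 -0.3  9.1]
theta 91.2 tiltfix [-0.0038  0.0095]
[np.float64(0.168), np.float64(0.079), 0.2]
t 12.95 p [535.73  51.56 114.22] r [-179.77    0.56  176.55] F [ 1.47 -8.33 13.81] M [-1.862 -0.07  -0.057] op 10.47 q [ 5.7  2.1 -5.9 81.5 -0.3  9.1]
```

View pics/w8.png

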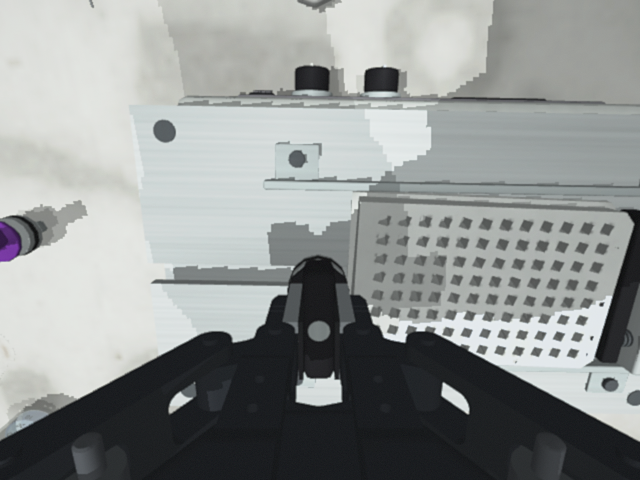

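>>> {"fn": "servo_tool", "kwargs": {
  "moves": [
    [[-0.002, 0.004, 0, 0.16, 0.08, 0.2, 0.8], [0, 0.002, 0, 0.15, 0.08, 0.12, 0.8], [0, 0.002, 0, 0.13, 0.08, 0.05, 0.8]]
  ]
}}

```text
time: 13.2
ee_pos: [0.5354, 0.0516, 0.1152]
tcp_rot: [-179.6, 0.8, 176.4]
wrist_force: [8.0, -7.8, -8.7]
opening: 0.0108
```

```bash
python3 - <<'E'
from h import *
turn(v=-.05,z=0,w=0,n=1)
E
```

```text
t 13.2 p [535.43  51.64 115.16] r [-179.63    0.79  176.42] F [ 7.98 -7.81 -8.69] M [-1.651 -1.477 -0.057] op 10.81 q [ 5.8  1.9 -6.  81.4 -0.5  9.4]
theta 91.0 tiltfix [-0.0065  0.0137]
[np.float64(0.049), np.float64(0.076), 0]
```

>>> {"fn": "servo_tool", "kwargs": {
  "moves": [
    [[-0.002, 0.003, 0, -0.02, 0.08, 0.05, 0.8], [0, 0.002, 0, -0.02, 0.08, 0.03, 0.8]]
  ]
}}

```text
time: 13.37
ee_pos: [0.536, 0.0516, 0.1151]
tcp_rot: [-179.5, 0.6, 176.3]
wrist_force: [-1.7, -7.6, 1.8]
opening: 0.0107
```

```bash
python3 - <<'E'
from h import *
turn(v=-.0,z=0,w=0,n=1)
E
```

```text
t 13.37 p [535.99  51.6  115.08] r [-179.55    0.56  176.32] F [-1.74 -7.63  1.76] M [-1.487  0.862  0.04 ] op 10.67 q [ 5.8  2.2 -5.7 81.6 -0.5  9.5]
theta 90.9 tiltfix [-0.0079  0.0097]
[np.float64(-0.001), np.float64(0.075), 0]
```

>>> {"fn": "servo_tool", "kwargs": {
  "moves": [
    [[0, 0.001, 0, 0, 0.04, 0, 0.8], [0, 0, 0, 0, 0.01, 0, 0.8], [0, 0, 0, 0, 0, 0, 0.8], [0, 0, 0, 0, 0, 0, 0.8]]
  ]
}}

```text
time: 13.7
ee_pos: [0.5359, 0.0515, 0.1151]
tcp_rot: [-179.5, 0.5, 176.3]
wrist_force: [0.1, -4.0, -0.8]
opening: 0.0106
```

```bash
python3 - <<'E'
from h import *
turn(v=-.0,z=0,w=0,n=1)
E
```

```text
t 13.7 p [535.86  51.46 115.14] r [-179.48    0.47  176.26] F [ 0.08 -3.95 -0.83] M [-0.78   0.072  0.007] op 10.6 q [ 5.8  2.3 -5.6 81.7 -0.6  9.5]
theta 90.9 tiltfix [-0.0091  0.0081]
[np.float64(-0.001), np.float64(0.075), 0]
```

>>> {"fn": "servo_tool", "kwargs": {
  "moves": [
    [[0, 0, 0, 0, -0.02, 0, 1.2], [0, 0, 0, 0, 0, 0, 2.0], [0, 0, 0, 0, 0, 0, 3.0], [0, 0, 0, 0, 0, 0, 3.0]]
  ]
}}

```text
time: 14.03
ee_pos: [0.536, 0.0526, 0.1154]
tcp_rot: [-179.6, 0.5, 176.3]
wrist_force: [-0.2, -0.4, 0.1]
opening: 0.0305
```

```bash
python3 - <<'E'
from h import *
st(); c=imaging.calibration('wrist'); snap('wrist','w9.png')
E
```

```text
t 14.03 p [535.99  52.6  115.41] r [-179.64    0.49  176.32] F [-0.19 -0.38  0.12] M [ 0.006  0.024 -0.006] op 30.46 q [ 5.8  2.3 -5.6 81.7 -0.4  9.5]
```

View pics/w9.png

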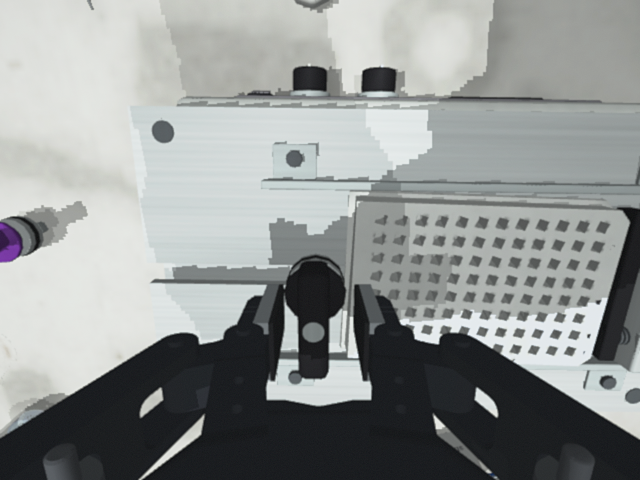

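>>> {"fn": "servo_tool", "kwargs": {
  "moves": [
    [[0, 0, 0, 0, 0, 0, 4.0], [0, 0, 0, 0, 0, -1.0, 4.0], [0, 0, 0, 0, 0, -2.0, 4.0], [0, 0, 0, 0, 0, -3.0, 4.0], [0, 0, 0, 0, 0, -3.0, 4.0], [0, 0, 0, 0, 0, -3.0, 4.0], [0, 0, 0, 0, 0, -1.0, 4.0], [0, 0, 0, 0, 0, 0, 4.0], [0, 0, 0, 0, 0, 0, 4.0]]
  ]
}}

```text
time: 14.83
ee_pos: [0.5333, 0.0545, 0.2551]
tcp_rot: [-179.8, 0.5, 176.4]
wrist_force: [-0.3, -0.9, -0.8]
opening: 0.0402
```

```bash
python3 - <<'E'
from h import *
import pickle
st(); c=imaging.calibration('wrist'); snap('wrist','w10.png');pickle.dump(c,open('w10.pkl','wb'));snap('scene','s10.png');snap('side','d10.png');st()
crop('s10.png','s10a.png',140,160,300,290,4.8); crop('w10.png','w10a.png',160,120,560,400,2)
E
```

```text
t 14.83 p [533.27  54.54 255.1 ] r [-179.75    0.49  176.4 ] F [-0.33 -0.92 -0.83] M [-0.025  0.001 -0.003] op 40.22 q [ 6.   3.2 10.9 97.2 -0.3  9.6]
t 14.98 p [532.69  54.43 253.21] r [-179.72    0.33  176.39] F [ 0.36 -0.66 -0.66] M [ 0.035 -0.006  0.004] op 40.04 q [ 6.   3.2 10.7 97.2 -0.3  9.6]
```

View pics/w10a.png

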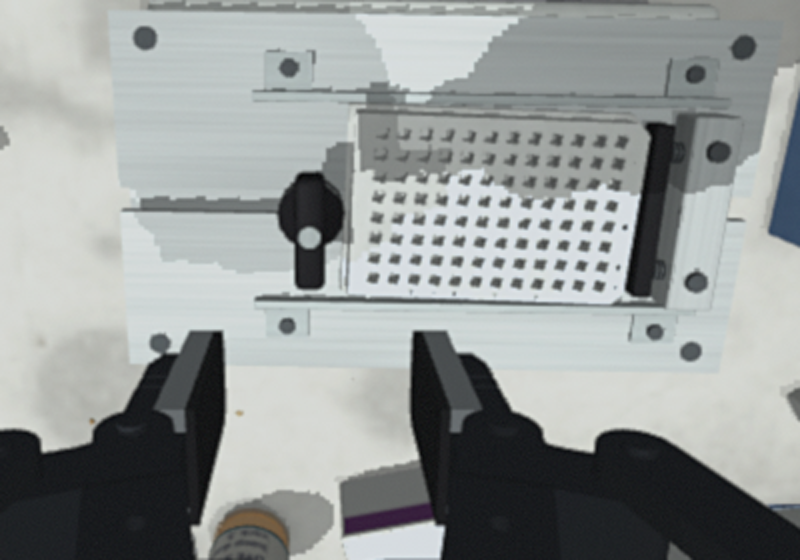

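View pics/s10a.png

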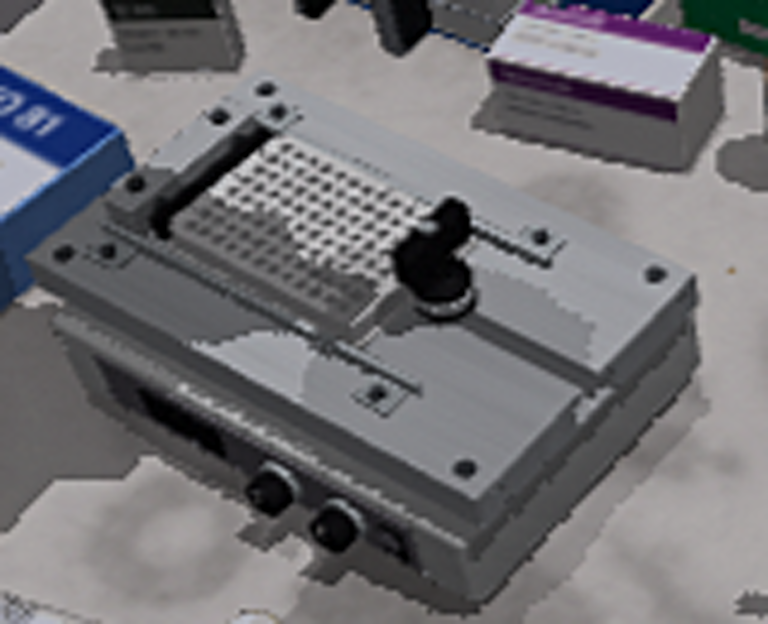

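View pics/d10.png

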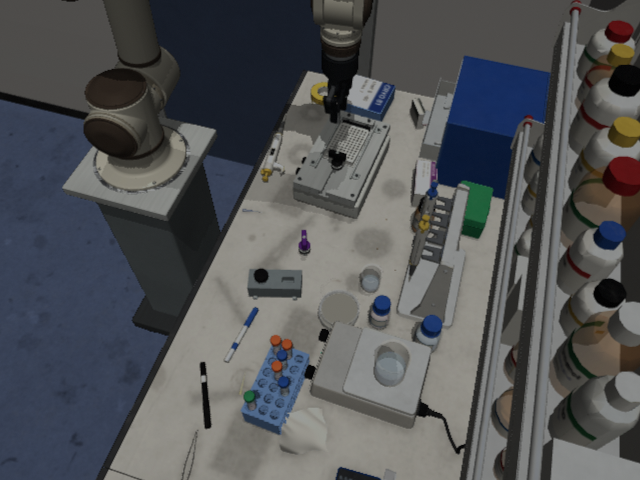

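```bash
python3 - <<'E'
from h import *
import pickle; c=pickle.load(open('w10.pkl','rb'))
f=lambda x,y,z: np.round(ray('wrist',x/2+160,y/2+120,z,c)*1000,1)
print('dot',f(309.5,238,.14),'plate edge base',f(349,200,.088),f(346,290,.088),'top edge',f(362,110,.102),f(352,290,.102)); a=f(310,175,.14);b=f(310,288,.14);print(np.degrees(np.arctan2(*(a-b)[[1,0]])))
print('jaw face top',f(648,125,.102),f(628,292,.102),'plate far',f(640,130,.102),f(622,300,.102))
E
```

```text
dot [535.4  51.2 140. ] plate edge base [533.4  68.2  88. ] [575.7  64.7  88. ] top edge [492.9  75.  102. ] [570.8  67.1 102. ]
176.34223336102562
jaw face top [506.3 192.3 102. ] [579.1 188.3 102. ] plate far [508.1 189.1 102. ] [582.8 185.8 102. ]
```

```bash
python3 - <<'E'
from h import *
im=cv2.imread('pics/w10.png')[165:285,290:390]; g=cv2.resize(im,None,fx=5,fy=5,interpolation=cv2.INTER_CUBIC)
g=cv2.cvtColor(g,cv2.COLOR_BGR2GRAY); g=cv2.createCLAHE(5,(4,4)).apply(g); cv2.imwrite('pics/w10b.png',g)
import pickle; c=pickle.load(open('w10.pkl','rb'))
print([np.round((np.array(proj('wrist',p,c))-[290,165])*5) for p in ([.5354,.0652,.094],[.5354,.0652,.100],[.57,.0625,.09])])
E
```

```text
[array([207., 295.]), array([208., 303.]), array([202., 475.])]
```

View pics/w10b.png

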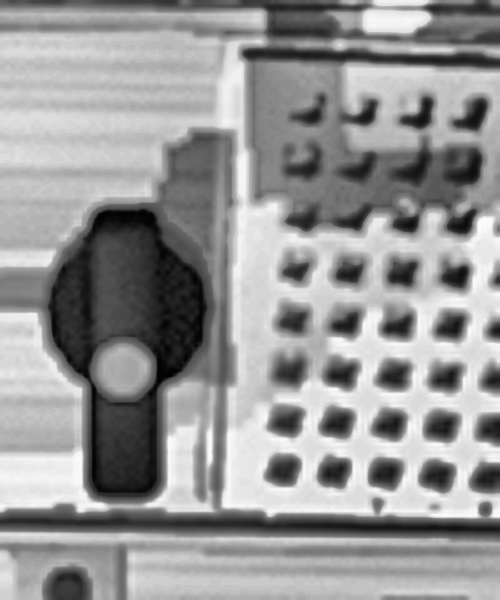

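```bash
python3 - <<'E'
from h import *
st(); print(bot.job_done())
E
```

```text
t 14.98 p [532.69  54.43 253.21] r [-179.72    0.33  176.39] F [ 0.36 -0.66 -0.66] M [ 0.035 -0.006  0.004] op 40.04 q [ 6.   3.2 10.7 97.2 -0.3  9.6]
the job is handed in; nothing more can be done
None
```

The plate is clamped: the stud is locked across the slot, with its collar holding the plate against the sprung jaw. I handed the job in at about 15 s of the 61 s allowed.

**What I did**
- I lifted the stud out of the stand, lowered it into the slot until the collar touched the platform, and slid it along. The plate met the jaw at TCP y ≈ 49 mm.
- I pushed to about 8 N. The highest reading was 10.1 N, briefly while pressing down, and it was 7–9 N through most of the turn.
- I pressed down about 4 mm; the downward reading peaked at 15.3 N. Then I turned the stud 91°, eased off and opened the gripper.

**Last checks**
- **Locked:** the stud settled with its TCP 3.0 mm below where it first sat, as expected for the locked position. It resisted an upward pull of about 9 N.
- **Holding:** after I let go, the wrist camera put the stud at y = 51.2 mm, against about 51.5 mm while held.
- **Orientation:** the bar now lies across the slot.
- **Bystanders:** the beaker, bottle, marker and purple look-alike appear undisturbed in the side view.

**Less certain**
- My first reading of the plate's near edge came out about 3 mm beyond the collar. An enlarged crop suggests I had read the plate's upper step, with the base edge at the collar.
- The grip left on the plate after release was not measured directly. I inferred it from the stud not moving.

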